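# Close and pin the clamshell soldering jig, and keep it pressed

### The job

On the jeweller's bench, first swing the blue upper half of the clamshell jig fully shut over the rosette. Then pick up the toppled locking pin with the orange handle, turn it upright with its steel shank down, and push it through the aligned holes of both halves until its handle sits flat on the blue half. Finish while still holding the pin's handle and pressing it firmly downward (about 10 N), so that the halves stay pressed shut; do not let go, and leave the other things on the bench where they are.

Things in the scene. Friction and masses are not known exactly. Their poses are not given: they have to be found in the camera images.
- jig: clamshell soldering jig fixed to the bench. Aluminium lower half: block 140 x 110 x 32 mm (x, y, z); origin at the centre of its underside, x away from the robot (yawed up to 20 degrees), z up. The blue upper half (lid) is hinged along its far (+x) top edge. Lower hole: 13 mm bore, right through, at x = -52 mm, y = 0. Lid shut, its top face is 46.5 mm above the bench.
- lid (a joint): opening angle of the blue upper half, rad: 0 = shut flat on the lower half, grows as it swings up and away from the robot about the jig's y axis, stop at 1.9. Starts standing open, 0.9 to 1.5. The hinge is stiff and holds the lid where it is left (about 0.3 N m of friction; 2 to 6 N at lid_push move it).
- lid_hinge (a point): point on the hinge axis, mid-width, 32 mm above the bench (70 mm beyond the jig's origin along jig x). Axes of the lid: at joint 0 parallel to the jig's, -x runs along the lid to its free edge, z out of its outer (top) face. Lid: plate 14 mm thick (z 0.5 to 14.5 mm), 110 mm wide, 2 to 138 mm from the hinge, then a dark thumb tab 34 mm wide, 8 mm thick, to 151 mm
- lid_push (a point): point on the lid's outer (top) face, 99 mm from the hinge axis, mid-width, on the solid bar between the 50 x 50 mm window (centred 58 mm from the hinge) and the pin hole: a good place to push; axes as lid_hinge
- lid_hole (a point): centre of the lid's 13 mm pin hole at the outer (top) face, 122 mm from the hinge axis; axes as lid_hinge
- jig_hole (a point): centre of the lower half's 13 mm hole at its top face, 32 mm above the bench; exactly under lid_hole when the lid is shut
- pin: locking pin, about 0.1 kg: square orange handle with black bands, 22 x 22 x 52 mm, and a steel shank 10 mm thick, 38 mm long, tapered tip. Origin at the centre of the flat shoulder between them; z towards the handle (0 to 52 mm; tip at -38 mm), x, y square to the handle's sides. Starts lying, axis level 11 mm above the bench, handle end pointing away from the robot within 55 degrees.
- pin_tip (a point): tip of the pin's shank, 38 mm from the shoulder
- flux_jar: bystander: lidded flux jar, 50 mm across, 55 mm tall, origin at its underside
- spool: bystander: steel spool of solder, 68 mm across, 55 mm tall, origin at its underside
- dish: bystander: white bowl, 84 mm across, 32 mm tall, origin at its underside
- rosette: bystander: flat silver rosette, 38 mm across, 3 mm thick, origin at its underside
- tweezers: bystander: steel tweezers, lying, 135 mm long, 12 mm wide, 6 mm high, along their x
- hammer: bystander: bench hammer, lying, 220 mm long along its x
Not all that is in view belongs to the job. Of the things like the pin, leave any that is white or yellow; of the rest the larger one is meant.

How it is judged:
By the outcome, as a careful person would: the job done as asked, in the order asked, and still so for the second after the job is handed in, while the arm keeps its last pose, push and grip.
It also fails if it takes over 64 s, if anything falls off the work surface, if the arm or the gripper's body presses on something with over 40 N, if the wrist force passes 120 N, or if a joint passes its speed limit or range.

### The arm

A 6-joint arm with a two-finger parallel gripper is mounted at the origin on the work surface. World frame = base frame: x ahead of the robot, y to its left, z up, the work surface at z = 0. Lengths are in m, angles in rad, forces in N, time in s.
With the tool pointing down it reaches from about 0.35 to 0.925 m from the base axis. Payload 6.4 kg.
Tool frame: the origin (TCP) lies midway between the tips of the shut fingers; the grasp point (between the pads) lies 19 mm behind it; x points along the fingers, y is the direction in which the jaws open and shut, and the axes are right-handed (so a half turn about x gives the same grasp; the last joint's range is limited). The gripper opens to 85 mm and grips with 20 to 120 N. Pads are 22 mm wide; open, the fingers measure 114 mm over their backs; the gripper's body (76 mm by 85 mm) begins 54 mm behind the grasp point. The pads swing forward as they close: fully open they stand 13 mm farther back than shut.
Start: joints at [1.097, 0.245, 1.558, -0, 1.339, -0.174], TCP at [0.192, 0.621, 0.195] pointing down, gripper open.
Joint ranges: [-3.13, 3.13], [-1.02, 2.26], [0.13, 2.54], [-0.95, 4.09], [0.21, 2.88], [-2.74, 2.74]. Speed limits (rad/s): [2.57, 2.57, 3.14, 3.14, 3.14, 3.14].

### API

Orientations are given as a rotation vector (axis times angle).
In Python, from station import observe, imaging, manip gives the robot as it stands. The module is installed in compiled form; this text tells all that it offers.
- The arm moves only by the tool apply_moves, never from a script. Its argument "deltas" is a list of rows, each a list of 4 numbers: the shift along the tool's x, y, z in m, then the turn about the tool's x in rad. A call has 1 to 5 rows; each row shifts and turns the pose as measured when the row begins, along the tool's axes as they then stand; what a row does not reach is not made up. A row lasts 1/8 s, in which the tool goes at most 62.5 mm and 10.7 degrees, less where a joint would pass 70% of its speed; a pose out of reach is approached as far as the arm can. A call is refused whole if a number of a shift passes 0.0625 or a number of a turn 0.188, either way. A call with a gripper value outside its range is refused whole. "gripper" is the closure, from -1 (fully open) to 1 (shut), so that 0 is half open, set as the call begins (left out, the last holds). The fingers move at their own pace and stop on an object; "force" is the grip in N (left out, the last holds). Time passes only in rows, so rows that do not move let the fingers close. It gives the time, the measured TCP pose, the force and the opening at its end, in the units of the state.
- observe(): the state, without advancing time (a new reading comes with each control period).
- imaging.get_image(name): name is "scene" or "top" or "wrist"; returns a dict with "pixels" (384x512x3 uint8, red, green, blue), "intrinsics" (3x3 intrinsics, pixels), "dist" ([k1, k2, p1, p2, k3] as OpenCV has them; the pictures are not rectified), "R" (3x3) and "t" (3): a world point X has camera coordinates R X + t. Camera axes: x right, y down, z forward; pixel columns grow to the right and rows downward; lengths in m; the calibration is good to about 2 mm. A picture is of the moment at which its call begins. There is no depth.
- manip.sign_off(): hands the job in, once; it reports no verdict.
The state is a dict: "t": time; "joints": joint angles; "qvel": joint speeds; "joint_torque": joint torques, N m; "position": TCP position; "eef_rot": TCP orientation; "force": force on the tool from outside, world axes, zero at the start; "wrist_torque": the same for the moment, N m; "finger_gap": finger opening in m.
Only numpy, scipy, OpenCV 4.12 (cv2) and the standard library are available. Lean on these libraries where they do the work, as an engineer would, in place of code of your own. Each camera call takes 0.05 s, during which the arm holds its last target.

## Working session

There is one attempt and no reset: what is moved stays moved. The work goes in short steps, Python scripts to look and compute and a tool call to move; the robot and the scene stay as the last step left them, time stands still between calls to the robot, and variables do not carry over. Pictures are saved under pics/ and viewed, and the job is handed in when it is done.

Besides the shell and the picture viewer there is one more tool, called after "Request:" as name([rows], argument=value, ...), one row to a line, values as JSON. apply_moves: Moves the arm, as the interface text tells. Its arguments: {"type":"object","properties":{"deltas":{"type":"array","items":{"type":"array","items":{"type":"number"}}},"gripper":{"type":"number"},"force":{"type":"number"}},"required":["deltas"]}

```bash
mkdir -p pics
cat > h.py <<'E'
from station import observe, imaging, manip
import numpy as np, cv2
from scipy.spatial.transform import Rotation as Rn
def grab(name,fn=None):
    d=imaging.get_image(name)
    if fn: cv2.imwrite('pics/'+fn,cv2.cvtColor(d['pixels'],cv2.COLOR_RGB2BGR))
    return d
def ray(d,uv):
    n=cv2.undistortPoints(np.array([[uv]],float),d['intrinsics'],np.array(d['dist']))[0,0]
    R=np.array(d['R']);t=np.array(d['t'])
    v=R.T@np.array([n[0],n[1],1.]);c=-R.T@t
    return c,v/np.linalg.norm(v)
def onz(d,uv,z):
    c,v=ray(d,uv); return c+v*(z-c[2])/v[2]
def proj(d,X):
    X=np.atleast_2d(np.array(X,float))
    p,_=cv2.projectPoints(X,cv2.Rodrigues(np.array(d['R']))[0],np.array(d['t'],float),d['intrinsics'],np.array(d['dist']))
    return p[:,0]
def tri(d1,u1,d2,u2):
    c1,v1=ray(d1,u1);c2,v2=ray(d2,u2)
    A=np.stack([v1,-v2],1);s=np.linalg.lstsq(A,c2-c1,rcond=None)[0]
    a=c1+s[0]*v1;b=c2+s[1]*v2
    return (a+b)/2,np.linalg.norm(a-b)
E
python3 - <<'E'
from h import *
np.set_printoptions(precision=4,suppress=True)
for n in ['scene','top','wrist']:
    d=grab(n,n+'0.png'); print(n,-np.array(d['R']).T@np.array(d['t']),np.array(d['R'])[2],d['dist'])
s=observe(); print(s)
E
```

```text
scene [1.3006 0.3753 1.0174] [-0.5571 -0.3353 -0.7598] [-0.1002  0.      0.      0.      0.    ]
top [ 0.3546 -0.0678  1.6075] [ 0.132   0.0059 -0.9912] [0.0088 0.     0.     0.     0.    ]
wrist [0.1148 0.6434 0.3736] [ 0.2966 -0.0939 -0.9504] [-0.015  0.     0.     0.     0.   ]
{'t': 0.15, 'joints': array([ 1.0969,  0.2457,  1.5587,  0.    ,  1.3387, -0.1741]), 'qvel': array([-0.0001, -0.0035, -0.0027, -0.0004,  0.0006, -0.0006]), 'joint_torque': array([  0.0009, -42.9984, -32.6554,  -0.0002,   0.0035,   0.    ]), 'position': array([0.1917, 0.6206, 0.194 ]), 'eef_rot': array([ 0.2342,  1.5584, -0.2364]), 'force': array([-0.1782,  0.5031, -0.0329]), 'wrist_torque': array([-0.0589,  0.0166, -0.0208]), 'finger_gap': 0.08564119031995908}
```

View pics/scene0.png

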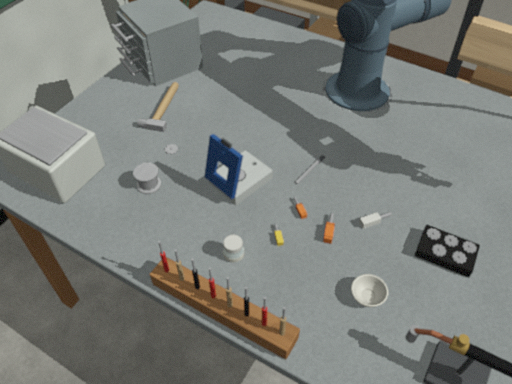

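View pics/top0.png

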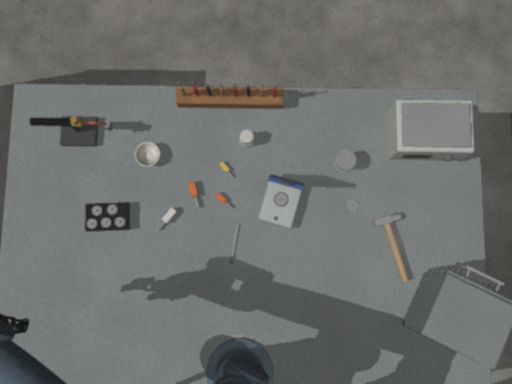

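View pics/wrist0.png

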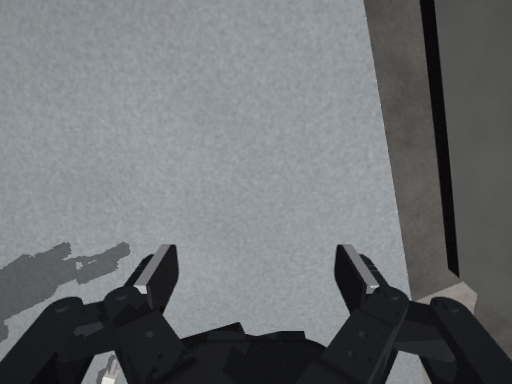

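The pin could be any of four things:
- large orange: scene (329,230), top (194,188)
- small orange: scene (300,209), top (222,198)
- yellow: scene (279,237), top (225,167)
- white: scene (372,219), top (169,215)

By the description it's the large orange one. I'll check that in a close crop and measure the jig as well.

Run:
```python
from h import *
np.set_printoptions(precision=4,suppress=True)
s=cv2.imread('pics/scene0.png');t=cv2.imread('pics/top0.png')
a=cv2.resize(s[130:260,190:400],None,fx=3.8,fy=3.8,interpolation=cv2.INTER_CUBIC)[:,:798]
cv2.imwrite('pics/cropS.png',a)
b=cv2.resize(t[140:240,150:320],None,fx=4.7,fy=4.7,interpolation=cv2.INTER_CUBIC)
cv2.imwrite('pics/cropT.png',b[:, :799])
for n in ['scene','top']:
    d=grab(n); hsv=cv2.cvtColor(d['pixels'],cv2.COLOR_RGB2HSV)
    m=cv2.inRange(hsv,(3,150,90),(16,255,255))
    k,l,st,c=cv2.connectedComponentsWithStats(m)
    for i in range(1,k):
        if st[i,4]>15: 
            cnt=np.argwhere(l==i)[:,::-1].astype(np.float32)
            print(n,'orange',st[i],c[i],onz(d,c[i],.015),cv2.minAreaRect(cnt))
    m=cv2.inRange(hsv,(105,150,40),(125,255,255))
    k,l,st,c=cv2.connectedComponentsWithStats(m)
    for i in range(1,k):
        if st[i,4]>40:
            cnt=cv2.findContours((l==i).astype(np.uint8),0,2)[0][0]
            print(n,'blue',st[i],c[i],cv2.approxPolyDP(cnt,2,True)[:,0].tolist())
```

```text
scene orange [296 204  10  14  84] [300.9167 210.5357] [0.5627 0.0762 0.015 ] ((301.0000305175781, 210.50001525878906), (14.310833930969238, 5.813776969909668), 63.43495178222656)
scene orange [324 222  10  21 148] [328.3446 232.2635] [0.5896 0.1677 0.015 ] ((328.4200134277344, 232.0599822998047), (7.636753082275391, 19.79899024963379), 8.13010311126709)
scene orange [162 258   8  15  41] [165.3902 265.7317] [ 0.8777 -0.1261  0.015 ] ((165.31175231933594, 265.1529541015625), (14.100480079650879, 5.531727313995361), 77.47119140625)
scene orange [209 280   3  14  18] [209.8889 287.1667] [ 0.871  -0.0019  0.015 ] ((209.8692626953125, 286.453857421875), (13.02364730834961, 1.364382028579712), 82.87498474121094)
scene orange [210 284   7  15  33] [213.6364 292.6364] [0.8785 0.0135 0.015 ] ((214.3500213623047, 291.4500427246094), (5.375871658325195, 13.914020538330078), 18.43494987487793)
scene orange [261 311   7  16  35] [264.8571 320.3714] [0.8782 0.1491 0.015 ] ((265.0500183105469, 318.8500061035156), (5.692099571228027, 15.495159149169922), 18.43494987487793)
scene blue [206 135  35  63 945] [222.9376 165.3164] [[212, 135], [206, 176], [233, 197], [240, 156], [219, 142], [221, 140]]
top orange [189 182   8  14  70] [192.6714 188.1286] [0.5871 0.1668 0.015 ] ((192.9000244140625, 188.20001220703125), (12.965337753295898, 5.375871658325195), 71.56504821777344)
top orange [217 194   8   8  33] [220.6061 197.6061] [0.5567 0.073  0.015 ] ((220.75003051757812, 197.75003051757812), (9.192388534545898, 2.8284270763397217), 45.0)
```

View pics/cropS.png

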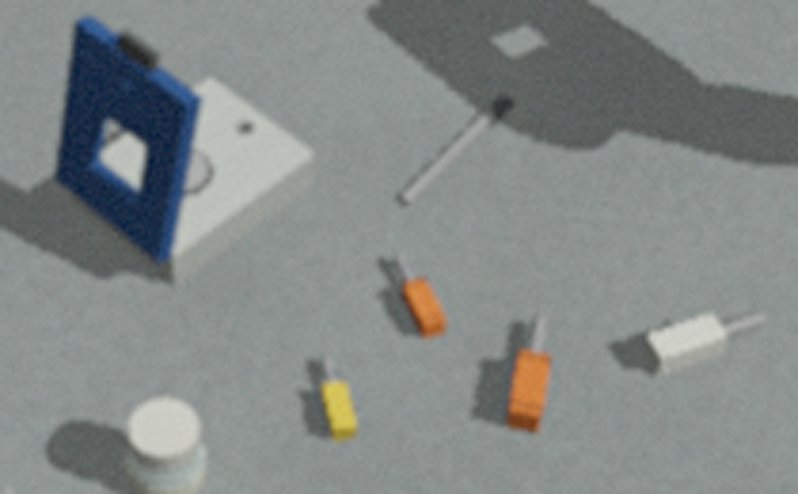

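View pics/cropT.png

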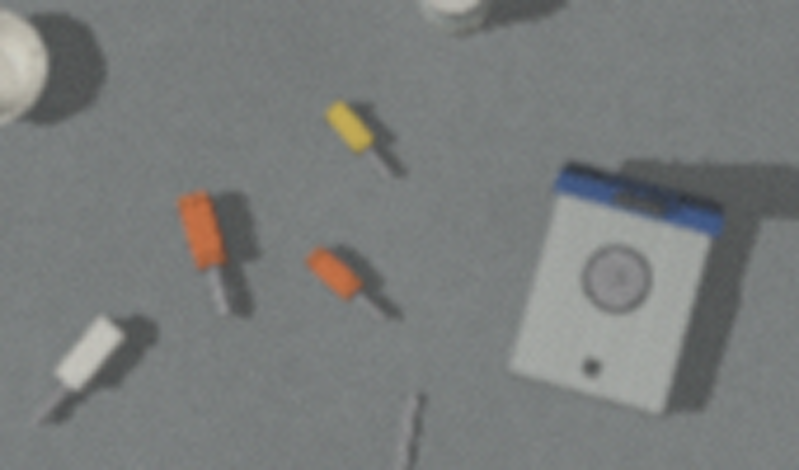

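The close crop confirms the choice: the large orange pin at scene (329,230) is clearly bigger than the small orange one at (300,209). Next come the jig pose, lid angle and pin axis.

Run:
```python
from h import *
np.set_printoptions(precision=4,suppress=True)
D={n:grab(n) for n in ['scene','top']}
T=D['top'];S=D['scene']
ct=lambda x,y:(150+x/4.7-.4,140+y/4.7-.4)
cs=lambda x,y:(190+x/3.8-.4,130+y/3.8-.4)
hole_t=onz(T,ct(591,367),.032);nl=onz(T,ct(512,372),.032);nr=onz(T,ct(662,412),.032);ros=onz(T,ct(616,278),.035)
hole_s=onz(S,cs(246,127),.032); nr_s=onz(S,cs(210,80),.032); nl_s=onz(S,cs(313,155),.032)
print('hole',hole_t,hole_s,'nl',nl,nl_s,'nr',nr,nr_s,np.linalg.norm(nl-nr),np.linalg.norm(nl_s-nr_s),'ros',ros)
e=nl-nr;print('yaw T',np.degrees(np.arctan2(-e[0],e[1])));e=nl_s-nr_s;print('yaw S',np.degrees(np.arctan2(-e[0],e[1])))
# lid
tabS=cs(140,50);
yaw=np.arctan2(-(nl-nr)[0],(nl-nr)[1])
yaw=np.radians(-14) if False else yaw
Rz=Rn.from_euler('z',yaw).as_matrix()
hole=(hole_t+hole_s)/2; J=hole-Rz@[-.052,0,.032]; print('jig',J)
Hg=J+Rz@[.07,0,.032]
def lid(p,a): # p in lid frame
    return Hg+Rz@(Rn.from_euler('y',a).as_matrix()@np.array(p))
for a in np.arange(.9,1.55,.1):
    P=[lid(p,a) for p in [(-.138,.055,.0145),(-.138,-.055,.0145),(-.002,-.055,.0145),(-.002,.055,.0145)]]
    print(round(a,2),proj(S,P).round(0).astype(int).tolist(),proj(T,P[:2]).round(0).astype(int).tolist())
```

```text
hole [ 0.4911 -0.1089  0.032 ] [ 0.4912 -0.1073  0.032 ] nl [ 0.4868 -0.0541  0.032 ] [ 0.4907 -0.0513  0.032 ] nr [ 0.4606 -0.1584  0.032 ] [ 0.463  -0.1554  0.032 ] 0.10754729954653437 0.10775512544469061 ros [ 0.5533 -0.1255  0.035 ]
yaw T -14.100714507280136
yaw S -14.898160582573782
jig [ 0.5416 -0.1207  0.    ]
0.9 [[256, 151], [226, 131], [205, 175], [233, 197]] [[263, 195], [298, 204]]
1.0 [[253, 152], [223, 131], [205, 176], [233, 198]] [[264, 191], [299, 200]]
1.1 [[249, 153], [219, 132], [205, 176], [233, 198]] [[265, 186], [300, 196]]
1.2 [[245, 154], [215, 133], [205, 176], [233, 199]] [[266, 182], [301, 191]]
1.3 [[241, 156], [211, 135], [204, 177], [232, 199]] [[267, 177], [302, 187]]
1.4 [[237, 159], [207, 137], [204, 177], [232, 199]] [[268, 173], [304, 182]]
1.5 [[233, 162], [203, 140], [204, 178], [232, 200]] [[269, 169], [305, 178]]
```

```bash
cat >> h.py <<'E'
np.set_printoptions(precision=4,suppress=True)
YAW=np.radians(-14.4); JIG=np.array([.5416,-.1207,0]); RJ=Rn.from_euler('z',YAW).as_matrix(); HG=JIG+RJ@[.07,0,.032]
def lid(p,a): return HG+RJ@(Rn.from_euler('y',a).as_matrix()@np.array(p))
def tool():
    s=observe(); return np.array(s['position']),Rn.from_rotvec(s['eef_rot']).as_matrix(),s
def delta(target,yaw_y=None):
    p,R,s=tool(); o=R.T@(np.array(target)-p)
    ang=None
    if yaw_y is not None:
        cur=np.arctan2(R[1,1],R[0,1]); e=(yaw_y-cur+np.pi/2)%np.pi-np.pi/2
        ang=-e # tool x points down
    return o,ang
E
python3 - <<'E'
from h import *
p,R,s=tool(); print(p);print(R)
for a in [1.3,1.1,.9,.7,.5,.3,.1,0,-.03]:
    print(a, lid((-.105,0,.0145),a)+RJ@[.011,0,0])
print('xp',RJ[:,0])
A=lid((-.105,0,.0145),1.3)+RJ@[.06,0,0]; A[2]=.26
print(A, delta(A,YAW+np.pi/2), delta(A,YAW))
S=grab('scene');T=grab('top')
for n,z in [((247,138),.055),((346,160),.055)]: print(onz(T,n,z))
# tweezers ends
print(onz(T,(239,225),.003),onz(T,(233,262),.003))
E
```

```text
[0.1919 0.6209 0.1946]
[[-0.0002  0.2953  0.9554]
 [-0.0004  0.9554 -0.2953]
 [-1.     -0.0004 -0.0001]]
1.3 [ 0.6064 -0.1373  0.1371]
1.1 [ 0.5864 -0.1322  0.1322]
0.9 [ 0.5678 -0.1274  0.1233]
0.7 [ 0.5513 -0.1232  0.1107]
0.5 [ 0.5375 -0.1197  0.0951]
0.3 [ 0.527  -0.117   0.0769]
0.1 [ 0.5203 -0.1152  0.0569]
0 [ 0.5184 -0.1147  0.0465]
-0.03 [ 0.518  -0.1146  0.0433]
xp [ 0.9686 -0.2487 -0.    ]
[ 0.6538 -0.1495  0.26  ] (array([-0.0652, -0.5997,  0.6688]), np.float64(-0.04844414557950194)) (array([-0.0652, -0.5997,  0.6688]), np.float64(1.5223521812153948))
[ 0.7505 -0.0122  0.055 ]
[ 0.6814 -0.3368  0.055 ]
[0.4675 0.0106 0.003 ] [0.3456 0.0278 0.003 ]
```

Request:
apply_moves([
  [-0.03,-0.03,0.035,-0.048],
  [-0.03,-0.03,0.035,0],
  [-0.01,-0.04,0.045,0],
  [0,-0.04,0.045,0],
  [0,-0.04,0.045,0],
], gripper=1, force=20)

```text
t: 1.08
position: [0.3468, 0.391, 0.2672]
eef_rot: [0.19, 1.56, -0.19]
force: [1.0, -0.1, -0.1]
finger_gap: 0.0001
```

Request:
apply_moves([
  [0,-0.04,0.045,0],
  [0,-0.04,0.045,0],
  [0,-0.04,0.045,0],
  [0,-0.04,0.045,0],
  [0,-0.04,0.045,0],
])

```text
t: 1.7
position: [0.5217, 0.1341, 0.2698]
eef_rot: [0.192, 1.555, -0.188]
force: [1.0, 0.7, 1.5]
finger_gap: 0.0
```

Request:
apply_moves([
  [0,-0.04,0.045,0],
  [0,-0.04,0.045,0],
  [0,-0.04,0.045,0],
  [0,-0.04,0.045,0],
])

```text
t: 2.2
position: [0.6619, -0.072, 0.2718]
eef_rot: [0.193, 1.552, -0.188]
force: [-1.1, 0.9, 0.1]
finger_gap: 0.0004
```

Run:
```python
from h import *
p,R,s=tool(); print(s['t'],p,s['joints'],s['force'])
A=lid((-.105,0,.0145),1.3)+RJ@[.06,0,0]; A[2]=.26
print(A, delta(A,YAW+np.pi/2))
```

```text
2.2 [ 0.6619 -0.072   0.2718] [-0.2804  0.2243  1.4425  0.0048  1.4653 -1.6085] [-1.096   0.9259  0.1094]
[ 0.6538 -0.1495  0.26  ] (array([ 0.0115, -0.0773,  0.0108]), np.float64(0.008174075094409705))
```

Request:
apply_moves([
  [0,-0.04,0.008,0.008],
  [0.01,-0.037,0.008,0],
  [0.06,0,0,0],
  [0.05,0,0,0],
  [0,0,0,0],
])

```text
t: 2.82
position: [0.6618, -0.159, 0.1489]
eef_rot: [0.204, 1.549, -0.2]
force: [0.0, -0.4, -0.2]
finger_gap: -0.0001
```

Run:
```python
from h import *
p,R,s=tool(); print(s['t'],p,s['joints'],s['force'])
A=lid((-.105,0,.0145),1.3)+RJ@[.011,0,0]
print(A, delta(A,YAW+np.pi/2))
grab('scene','s1.png');grab('wrist','w1.png')
```

```text
2.825 [ 0.6618 -0.159   0.1489] [-0.4044  0.3469  1.519   0.0059  1.2643 -1.7189] [ 0.0457 -0.4048 -0.1834]
[ 0.6064 -0.1373  0.1371] (array([ 0.0112,  0.0068, -0.0592]), np.float64(-0.006654216891336162))
```

View pics/s1.png

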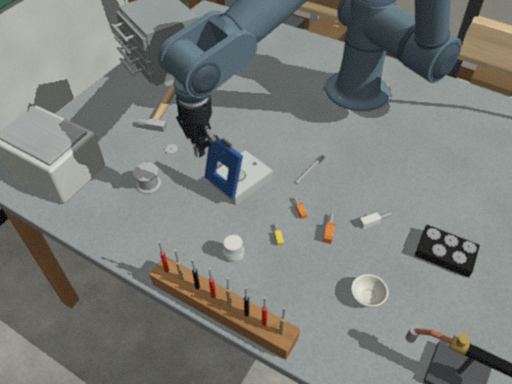

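View pics/w1.png

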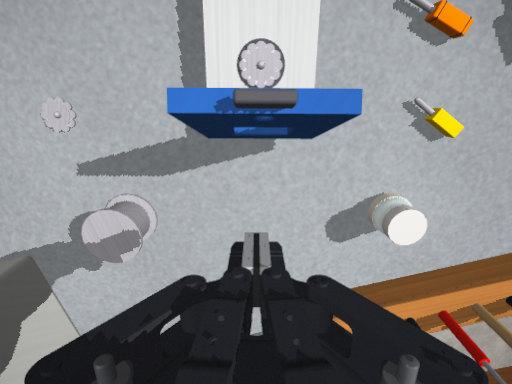

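The wrist view shows the fingers shut and behind the lid. The tab is at (265,98), in line with the fingers at column 257. Now I push along the arc.

Request:
apply_moves([
  [0.005,0.004,-0.02,-0.006],
  [0.004,0.003,-0.02,0],
  [0.002,0,-0.015,0],
  [0.002,0,-0.014,0],
  [0.002,0,-0.012,0],
])

```text
t: 3.55
position: [0.5965, -0.1351, 0.1553]
eef_rot: [0.188, 1.512, -0.2]
force: [0.1, 0.9, -0.1]
finger_gap: -0.0002
```

Run:
```python
from h import *
p,R,s=tool(); print(s['t'],p,s['joints'],s['force'],s['qvel']);print(R)
for a in [1.3,1.1,.9]: print(delta(lid((-.105,0,.0145),a)+RJ@[.011,0,0],YAW+np.pi/2))
```

```text
3.55 [ 0.5965 -0.1351  0.1553] [-0.4108  0.1614  1.7305  0.0066  1.1999 -1.7349] [ 0.1257  0.8907 -0.0991] [-0.0258 -0.2194  0.2581  0.0009 -0.0692 -0.0285]
[[ 0.0481  0.2464  0.968 ]
 [-0.0142  0.9692 -0.246 ]
 [-0.9987 -0.002   0.0501]]
(array([0.0187, 0.0003, 0.0092]), np.float64(0.0023551345010648372))
(array([ 0.0226,  0.0003, -0.0116]), np.float64(0.0023551345010648372))
(array([ 0.0305,  0.0004, -0.0312]), np.float64(0.0023551345010648372))
```

Request:
apply_moves([
  [0.012,0,0.004,0.002],
  [0.008,0,-0.004,0],
  [0.002,0,-0.008,0],
])

```text
t: 3.92
position: [0.5917, -0.1341, 0.1337]
eef_rot: [0.188, 1.507, -0.203]
force: [1.3, 0.3, 2.6]
finger_gap: 0.0002
```

Run:
```python
from h import *
p,R,s=tool(); print(s['t'],p,s['force'],R[:,0])
for a in [1.2,1.1,.9]: print(delta(lid((-.105,0,.0145),a)+RJ@[.011,0,0],YAW+np.pi/2))
```

```text
3.925 [ 0.5917 -0.1341  0.1337] [1.3112 0.2792 2.5653] [ 0.0535 -0.0161 -0.9984]
(array([-0.0011,  0.0005,  0.0047]), np.float64(-4.584659112571998e-05))
(array([ 0.0012,  0.0006, -0.0056]), np.float64(-4.584659112571998e-05))
(array([ 0.009 ,  0.0006, -0.0253]), np.float64(-4.584659112571998e-05))
```

Request:
apply_moves([
  [0.003,0,-0.011,0],
  [0.004,0,-0.01,0],
  [0.005,0,-0.01,0],
  [0.006,0,-0.009,0],
  [0.007,0,-0.008,0],
])

```text
t: 4.55
position: [0.5432, -0.1214, 0.1094]
eef_rot: [0.188, 1.509, -0.202]
force: [-8.5, 2.9, 15.3]
finger_gap: 0.0003
```

Run:
```python
from h import *
p,R,s=tool(); print(s['t'],p,s['force'],R[:,0])
for a in [.7,.5,.3,0]: print(delta(lid((-.105,0,.0145),a)+RJ@[.011,0,0],YAW+np.pi/2))
```

```text
4.55 [ 0.5432 -0.1214  0.1094] [-8.4974  2.9356 15.3022] [ 0.0515 -0.0153 -0.9986]
(array([-0.0008,  0.0002,  0.0084]), np.float64(0.0007812677633518561))
(array([ 0.014 ,  0.0003, -0.0067]), np.float64(0.0007812677633518561))
(array([ 0.0316,  0.0003, -0.0185]), np.float64(0.0007812677633518561))
(array([ 0.0615,  0.0004, -0.029 ]), np.float64(0.0007812677633518561))
```

Run:
```python
from h import *
d=grab('scene');im=cv2.cvtColor(d['pixels'],cv2.COLOR_RGB2BGR)
a=cv2.resize(im[80:220,150:300],None,fx=4,fy=4,interpolation=cv2.INTER_CUBIC);cv2.imwrite('pics/s2.png',a)
grab('wrist','w2.png')
```

```text
(no output)
```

View pics/s2.png

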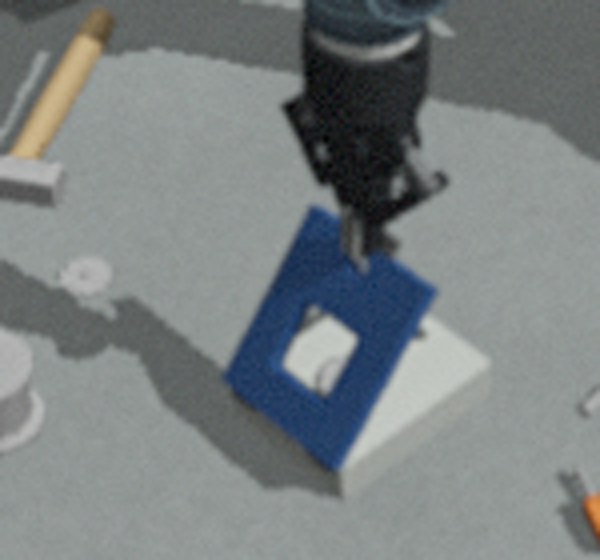

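View pics/w2.png

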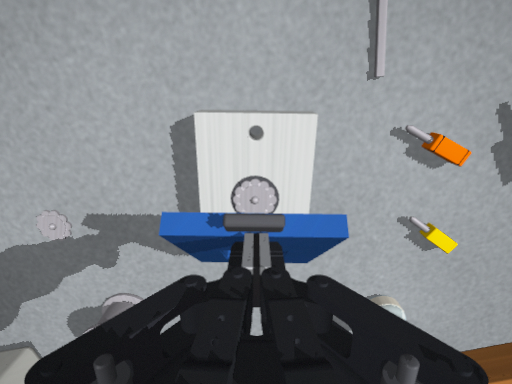

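The lid is at about 0.75 rad, with the fingertips on the bar near crop (362,265). I'll carry on with more downward motion.

Request:
apply_moves([
  [0.008,0,0.0,0],
  [0.008,0,-0.003,0],
  [0.009,0,-0.004,0],
  [0.009,0,-0.004,0],
  [0.009,0,-0.004,0],
])

```text
t: 5.28
position: [0.5255, -0.1169, 0.0626]
eef_rot: [0.188, 1.515, -0.201]
force: [-0.7, -0.7, 1.7]
finger_gap: 0.0001
```

Run:
```python
from h import *
p,R,s=tool(); print(s['t'],p,s['force'],R[:,0])
for a in [.5,.3,.1,0]: print(delta(lid((-.105,0,.0145),a)+RJ@[.011,0,0],YAW+np.pi/2))
```

```text
5.275 [ 0.5255 -0.1169  0.0626] [-0.6822 -0.7351  1.7014] [ 0.0449 -0.014  -0.9989]
(array([-0.0319,  0.0002,  0.0138]), np.float64(0.00135884570492939))
(array([-0.0142,  0.0002,  0.0022]), np.float64(0.00135884570492939))
(array([ 0.0054,  0.0003, -0.0058]), np.float64(0.00135884570492939))
(array([ 0.0157,  0.0003, -0.0082]), np.float64(0.00135884570492939))
```

Request:
apply_moves([
  [0.006,0,-0.003,0],
  [0.006,0,-0.003,0],
  [0.006,0,-0.001,0],
  [0.004,0,0,0],
])

```text
t: 5.78
position: [0.518, -0.1149, 0.0374]
eef_rot: [0.189, 1.518, -0.201]
force: [-0.7, -0.2, 1.3]
finger_gap: -0.0001
```

Run:
```python
from h import *
d=grab('scene');im=cv2.cvtColor(d['pixels'],cv2.COLOR_RGB2BGR)
a=cv2.resize(im[80:220,150:300],None,fx=4,fy=4,interpolation=cv2.INTER_CUBIC);cv2.imwrite('pics/s3.png',a)
grab('wrist','w3.png'); p,R,s=tool(); print(p,s['force'],R[:,0],RJ.T@(p-HG))
```

```text
[ 0.5179 -0.1148  0.0373] [-0.3394  0.3681 -0.0936] [ 0.042  -0.0127 -0.999 ] [-0.0944 -0.0002  0.0053]
```

View pics/s3.png

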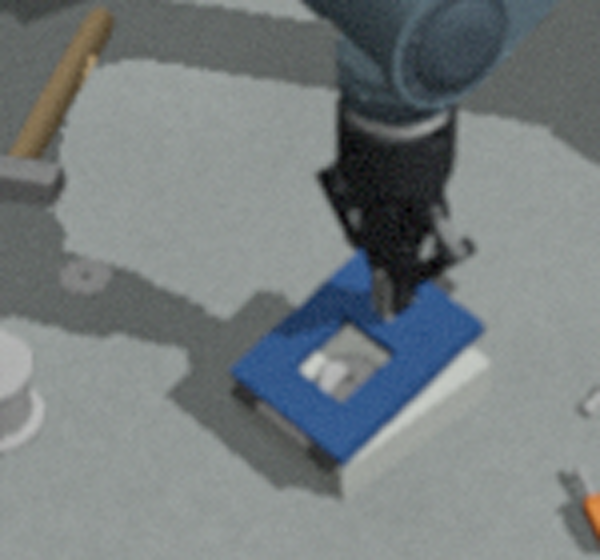

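View pics/w3.png

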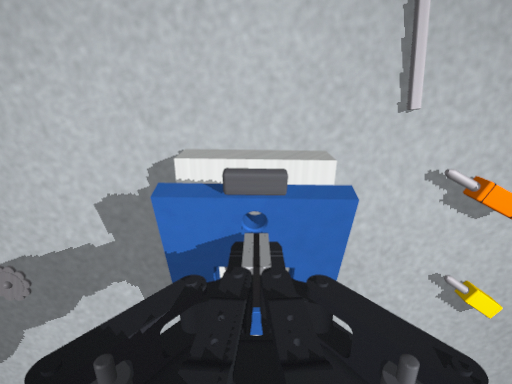

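The tips have slipped into the window and the lid stands at about 0.25 rad. I'll lift out, shift towards the free edge and press down.

Request:
apply_moves([
  [-0.03,0,0.002,0],
  [-0.035,0,0.0,0],
  [-0.005,0,-0.012,0],
  [0,0,0,0],
])

```text
t: 6.38
position: [0.5042, -0.111, 0.1072]
eef_rot: [0.19, 1.52, -0.2]
force: [-0.2, 0.4, 0.1]
finger_gap: 0.0001
```

Run:
```python
from h import *
p,R,s=tool(); print(p,s['force'],R[:,0],RJ.T@(p-HG))
grab('wrist','w4.png')
d=grab('scene');im=cv2.cvtColor(d['pixels'],cv2.COLOR_RGB2BGR)
a=cv2.resize(im[80:220,150:300],None,fx=4,fy=4,interpolation=cv2.INTER_CUBIC);cv2.imwrite('pics/s4.png',a)
```

```text
[ 0.5042 -0.111   0.1072] [-0.2326  0.4012  0.1444] [ 0.0404 -0.0119 -0.9991] [-0.1087  0.0001  0.0752]
```

View pics/s4.png

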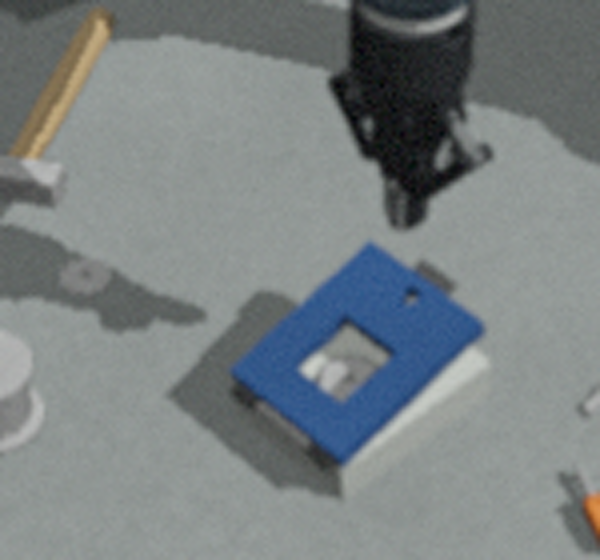

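View pics/w4.png

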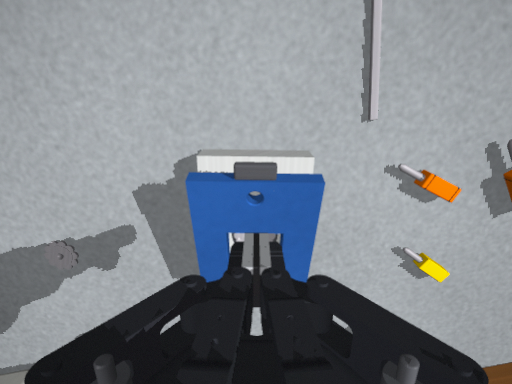

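Request:
apply_moves([
  [0.025,0,0,0],
  [0.015,0,0,0],
  [0.01,0,0,0],
  [0.008,0,0,0],
  [0.006,0,0,0],
])

```text
t: 7.1
position: [0.5067, -0.1118, 0.0385]
eef_rot: [0.191, 1.523, -0.2]
force: [-1.4, 0.2, 1.3]
finger_gap: -0.0001
```

Run:
```python
from h import *
p,R,s=tool(); print(p,s['force'],RJ.T@(p-HG))
grab('wrist','w5.png')
d=grab('scene');im=cv2.cvtColor(d['pixels'],cv2.COLOR_RGB2BGR)
a=cv2.resize(im[80:220,150:300],None,fx=4,fy=4,interpolation=cv2.INTER_CUBIC);cv2.imwrite('pics/s5.png',a)
```

```text
[ 0.5067 -0.1118  0.0385] [-1.4097  0.2401  1.2511] [-0.106  -0.0001  0.0065]
```

View pics/s5.png

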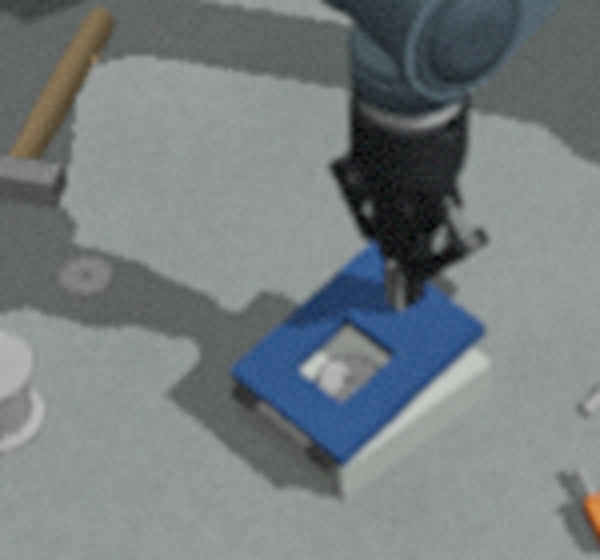

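View pics/w5.png

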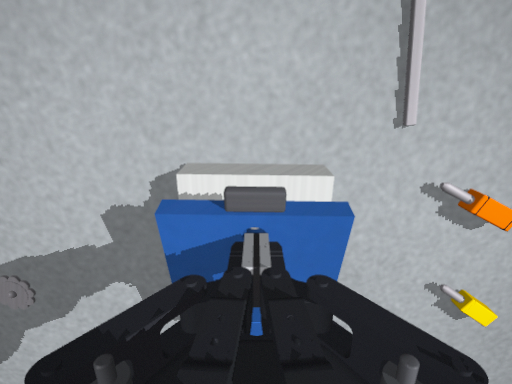

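Run:
```python
from h import *
p,R,s=tool(); d=grab('scene'); w=grab('wrist'); t=grab('top')
q=lambda v:((v-np.array([150,80]))*4).round()
print('tcp in s5',q(proj(d,p)),'wrist',proj(w,p))
for a in [0,.1,.2,.3]:
  P=[lid(x,a) for x in [(-.138,.055,.0145),(-.138,-.055,.0145),(-.122,0,.0145)]]
  print(a,q(proj(d,P)).tolist(),proj(w,P).round().tolist())
b=cv2.resize(cv2.cvtColor(t['pixels'],cv2.COLOR_RGB2BGR)[140:240,200:340],None,fx=5,fy=5);cv2.imwrite('pics/t5.png',b)
```

```text
tcp in s5 [[401. 337.]] wrist [[257.7557 220.6354]]
0 [[490.0, 346.0], [378.0, 266.0], [417.0, 317.0]] [[343.0, 182.0], [174.0, 182.0], [258.0, 205.0]]
0.1 [[489.0, 334.0], [375.0, 254.0], [414.0, 307.0]] [[349.0, 193.0], [168.0, 193.0], [258.0, 215.0]]
0.2 [[485.0, 323.0], [371.0, 243.0], [411.0, 297.0]] [[356.0, 207.0], [161.0, 207.0], [258.0, 229.0]]
0.3 [[481.0, 313.0], [366.0, 232.0], [406.0, 288.0]] [[363.0, 225.0], [154.0, 225.0], [258.0, 246.0]]
```

View pics/t5.png

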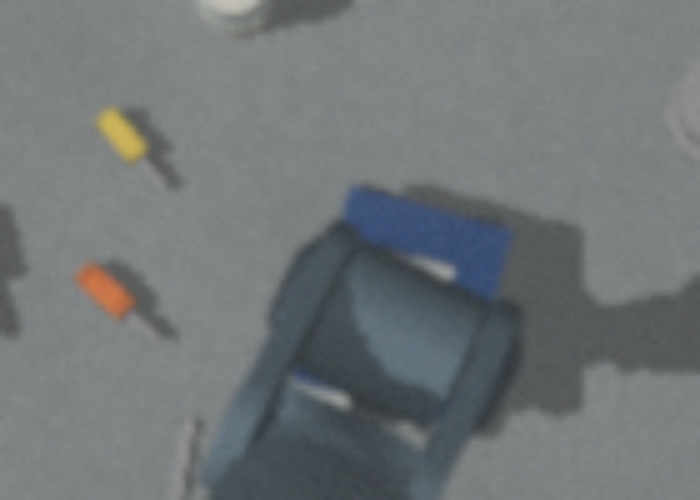

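Run:
```python
from h import *
d=grab('scene')
q=lambda v:((v-np.array([150,80]))*4).round()
for p in [(.5042,-.111,.1072),(.5042,-.111,.1172),(.5432,-.1214,.1094)]: print(q(proj(d,p)))
```

```text
[[402. 264.]]
[[402. 253.]]
[[358. 292.]]
```

Run:
```python
from h import *
d=grab('scene');w=grab('wrist')
for p in [(.6618,-.159,.1489),(.6618,-.159,.1689)]: print(proj(d,p))
p,R,s=tool()
print(proj(w,[p,p+R@[-.02,0,0],p+R@[0,0,.011],p+R@[0,0,-.011]]))
c=-np.array(w['R']).T@np.array(w['t']); print('cam in tool',R.T@(c-p))
im=cv2.imread('pics/s1.png');cv2.imwrite('pics/s1c.png',cv2.resize(im[60:200,140:290],None,fx=4,fy=4,interpolation=cv2.INTER_CUBIC))
print(s['joints'])
```

```text
[[200.4871 165.6866]]
[[199.7819 159.9957]]
[[257.686  221.1643]
 [257.8529 233.8115]
 [257.6561 234.9927]
 [257.7169 206.8362]]
cam in tool [-0.1797 -0.0011 -0.0802]
[-0.4397  0.1192  2.0168  0.0078  0.9657 -1.7644]
```

View pics/s1c.png

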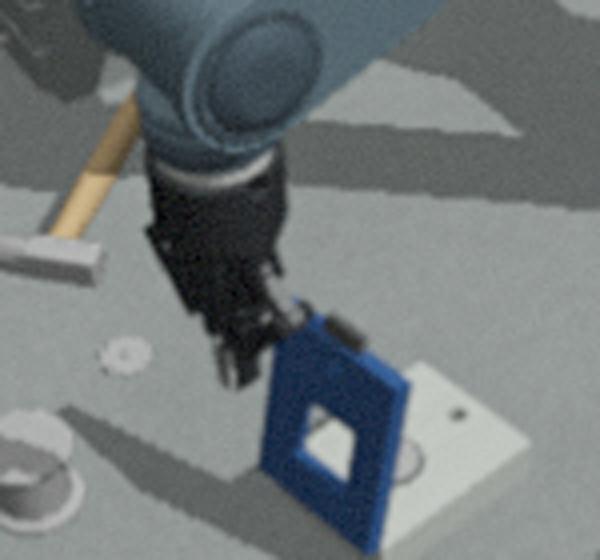

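Scene and wrist views, and the missing contact force, all put the shut fingertips about 27 mm behind the reported TCP. I'll continue down, guided by force.

Request:
apply_moves([
  [0.006,0,0,0],
  [0.006,0,0,0],
  [0.005,0,0,0],
])

```text
t: 7.88
position: [0.508, -0.1123, 0.0222]
eef_rot: [0.19, 1.521, -0.2]
force: [-0.9, 0.3, 0.3]
finger_gap: -0.0003
```

Run:
```python
from h import *
p,R,s=tool(); print(p,s['force'],RJ.T@(p-HG),R[:,0])
grab('wrist','w6.png')
d=grab('scene');im=cv2.cvtColor(d['pixels'],cv2.COLOR_RGB2BGR)
a=cv2.resize(im[80:220,150:300],None,fx=4,fy=4,interpolation=cv2.INTER_CUBIC);cv2.imwrite('pics/s6.png',a)
```

```text
[ 0.508  -0.1123  0.0222] [-0.9389  0.2605  0.2875] [-0.1046 -0.0002 -0.0098] [ 0.0397 -0.0116 -0.9991]
```

View pics/s6.png

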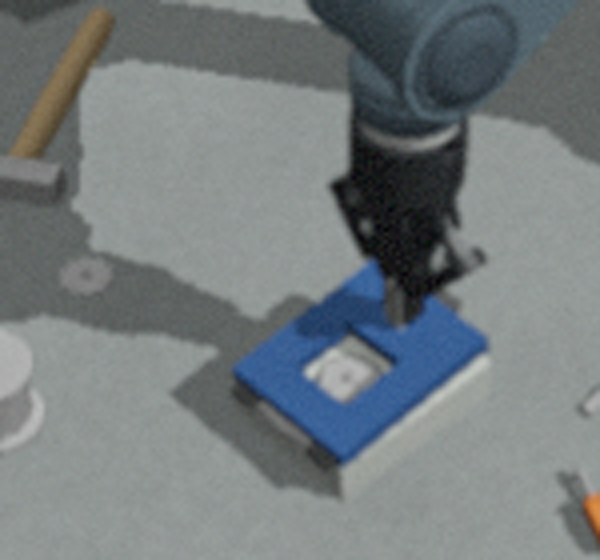

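View pics/w6.png

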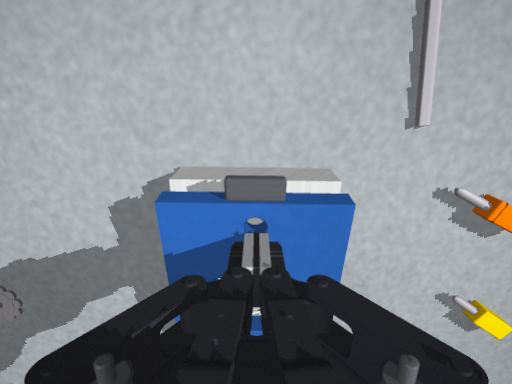

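The lid is now at about 0.06 rad. I'll keep pressing until the force rises.

Request:
apply_moves([
  [0.005,0,0,0],
  [0.005,0,0,0],
])

```text
t: 8.22
position: [0.5082, -0.1123, 0.0115]
eef_rot: [0.19, 1.521, -0.2]
force: [-1.0, 0.5, 1.0]
finger_gap: -0.0002
```

Request:
apply_moves([
  [0.004,0,0,0],
  [0.004,0,0,0],
])

```text
t: 8.48
position: [0.5081, -0.1123, 0.0097]
eef_rot: [0.19, 1.53, -0.198]
force: [-23.9, 7.9, 50.4]
finger_gap: 0.0002
```

Request:
apply_moves([
  [-0.006,0,0,0],
  [-0.03,0,0,0],
  [-0.04,0,0,0],
  [0,0,0,0],
])

```text
t: 8.98
position: [0.5066, -0.112, 0.0883]
eef_rot: [0.19, 1.528, -0.198]
force: [-0.6, -0.2, -0.3]
finger_gap: 0.0
```

Run:
```python
from h import *
p,R,s=tool(); print(p,s['force'],RJ.T@(p-HG),R[:,0])
w=grab('wrist','w7.png')
d=grab('scene');im=cv2.cvtColor(d['pixels'],cv2.COLOR_RGB2BGR)
a=cv2.resize(im[80:220,150:300],None,fx=4,fy=4,interpolation=cv2.INTER_CUBIC);cv2.imwrite('pics/s7.png',a)
q=lambda v:((v-np.array([150,80]))*4).round()
P=[lid(x,0) for x in [(-.138,.055,.0145),(-.138,-.055,.0145),(-.122,0,.0145)]]
print(q(proj(d,P)).tolist(),proj(w,P).round().tolist(),q(proj(d,p)))
```

```text
[ 0.5066 -0.112   0.0883] [-0.6219 -0.2494 -0.3093] [-0.1061 -0.0002  0.0563] [ 0.0326 -0.0097 -0.9994]
[[490.0, 346.0], [378.0, 266.0], [417.0, 317.0]] [[325.0, 164.0], [191.0, 163.0], [258.0, 182.0]] [[399. 286.]]
```

View pics/s7.png

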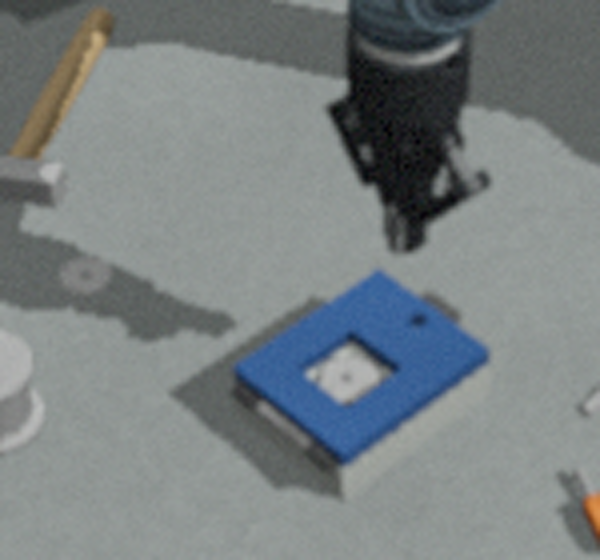

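View pics/w7.png

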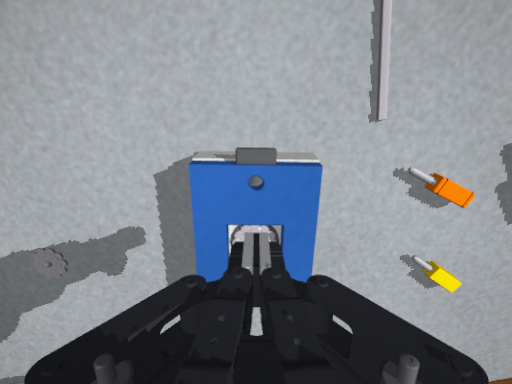

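```bash
python3 - <<'E'
from h import *
p,R,s=tool(); w=grab('wrist'); print(w['intrinsics'])
for x in [0,-.013,-.036,-.055]:
  for z in [-.011,0,.011]:
    print(x,z,proj(w,[p+R@[x,.0425,z],p+R@[x,-.0425,z]]).round().tolist(), proj(w,[p+R@[x,.0,z]]).round().tolist())
E
python3 -c "
import cv2
im=cv2.imread('pics/wrist0.png');cv2.imwrite('pics/w0c.png',cv2.resize(im[220:384,80:440],None,fx=2.2,fy=2.2))
im=cv2.imread('pics/w7.png');cv2.imwrite('pics/w7c.png',cv2.resize(im[220:340,180:340],None,fx=4.5,fy=4.5))"
```

```text
[[272.978    0.     255.9868]
 [  0.     272.978  192.9475]
 [  0.       0.       1.    ]]
0 -0.011 [[318.0, 207.0], [197.0, 207.0]] [[258.0, 207.0]]
0 0 [[317.0, 221.0], [198.0, 221.0]] [[258.0, 221.0]]
0 0.011 [[316.0, 235.0], [199.0, 235.0]] [[258.0, 235.0]]
-0.013 -0.011 [[322.0, 214.0], [193.0, 214.0]] [[258.0, 214.0]]
-0.013 0 [[321.0, 229.0], [195.0, 229.0]] [[258.0, 229.0]]
-0.013 0.011 [[320.0, 244.0], [196.0, 244.0]] [[258.0, 244.0]]
-0.036 -0.011 [[331.0, 229.0], [185.0, 229.0]] [[258.0, 229.0]]
-0.036 0 [[330.0, 246.0], [186.0, 246.0]] [[258.0, 246.0]]
-0.036 0.011 [[328.0, 262.0], [188.0, 262.0]] [[258.0, 262.0]]
-0.055 -0.011 [[341.0, 245.0], [176.0, 245.0]] [[258.0, 246.0]]
-0.055 0 [[339.0, 264.0], [178.0, 264.0]] [[258.0, 264.0]]
-0.055 0.011 [[337.0, 282.0], [179.0, 282.0]] [[258.0, 282.0]]
```

View pics/w0c.png

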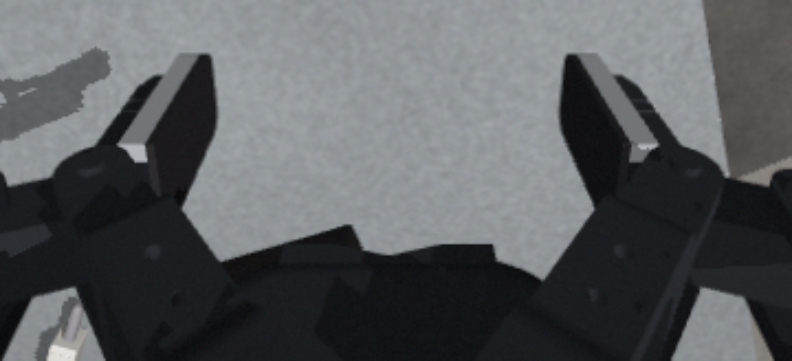

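View pics/w7c.png

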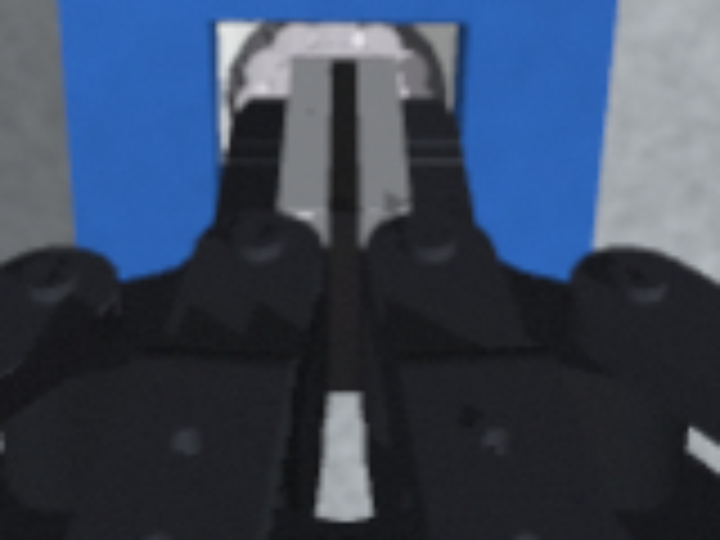

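Run:
```python
from h import *
T=grab('top');S=grab('scene')
ct=lambda x,y:(150+x/4.7-.4,140+y/4.7-.4)
c=onz(T,ct(204,230),.015); tip=onz(T,ct(223,310),.011); sh=onz(T,ct(210,266),.015); end=onz(T,ct(194,196),.018)
print('pin',c,tip,sh,end,'yaw',np.degrees(np.arctan2(*(end-tip)[1::-1])))
print('small',onz(T,ct(333,273),.01),'white',onz(T,ct(90,352),.01),'yellow',onz(T,ct(350,127),.01))
A=np.array([.585,.165,.15]); print(A,delta(A))
p,R,s=tool();print(s['joints'])
```

```text
pin [0.5857 0.1657 0.015 ] [0.5294 0.1509 0.011 ] [0.5601 0.1606 0.015 ] [0.6095 0.1731 0.018 ] yaw 15.504730205931779
small [0.557 0.074 0.01 ] white [0.4984 0.2439 0.01  ] yellow [0.6624 0.0646 0.01  ]
[0.585 0.165 0.15 ] (array([-0.066 ,  0.2871,  0.0133]), None)
[-0.4393  0.0469  1.9984  0.0058  1.0725 -1.7643]
```

The lid is shut: the scene corners sit within 1 px or so of the shut prediction, and the dark bore shows through the hole. Wrist geometry puts the real fingertips about 37 mm behind the reported TCP when shut, and about 54 mm when open. I'll use that offset and go to the pin.

Request:
apply_moves([
  [-0.02,0.05,0.002,0],
  [-0.02,0.058,0.003,0],
  [0,0.06,0.003,0],
  [0,0.06,0.003,0],
  [0,0.055,0.003,0],
], gripper=-0.3)

```text
t: 9.85
position: [0.5856, 0.1651, 0.1191]
eef_rot: [0.2, 1.546, -0.203]
force: [0.7, -0.6, 0.3]
finger_gap: 0.0558
```

Request:
apply_moves([
  [0,0,0,-0.17],
  [0,0,0,-0.17],
  [0,0,0,-0.17],
  [0,0,0,0],
])

```text
t: 10.35
position: [0.5829, 0.1698, 0.1124]
eef_rot: [-0.219, 1.555, 0.211]
force: [-0.6, 0.6, -0.1]
finger_gap: 0.0554
```

Run:
```python
from h import *
p,R,s=tool(); print(s['t'],p,s['finger_gap'],s['joints']);print(R)
w=grab('wrist','w8.png')
hsv=cv2.cvtColor(w['pixels'],cv2.COLOR_RGB2HSV)
m=cv2.inRange(hsv,(3,150,90),(16,255,255))
k,l,st,c=cv2.connectedComponentsWithStats(m)
for i in range(1,k):
    if st[i,4]>150: print(st[i],c[i],onz(w,c[i],.022),cv2.boxPoints(cv2.minAreaRect(np.argwhere(l==i)[:,::-1].astype(np.float32))).tolist())
```

```text
10.35 [0.5829 0.1698 0.1124] 0.05538423265645191 [ 0.0996  0.2296  1.7348 -0.0058  1.1721 -1.7432]
[[ 0.0056 -0.2708  0.9626]
 [-0.0048  0.9626  0.2708]
 [-1.     -0.0061  0.004 ]]
[152 114  41  42 829] [171.8854 133.8818] [0.5549 0.0752 0.022 ] [[151.32000732421875, 122.76000213623047], [167.16000366210938, 110.87999725341797], [192.72000122070312, 144.95999145507812], [176.8800048828125, 156.83999633789062]]
[ 242  160   22   51 1021] [252.8893 185.4917] [0.5841 0.1653 0.022 ] [[242.0, 160.0], [263.0, 160.0], [263.0, 210.0], [242.0, 210.0]]
[  0 329  51  27 719] [ 22.7677 341.7594] [ 0.8712 -0.067   0.022 ] [[-1.4781131744384766, 352.7519836425781], [0.6592273712158203, 328.5287780761719], [50.18540954589844, 332.8987121582031], [48.048065185546875, 357.1219177246094]]
[110 352  50  32 991] [137.1292 369.2139] [0.8753 0.0843 0.022 ] [[109.99998474121094, 383.0], [138.61907958984375, 343.8370361328125], [163.4156036376953, 361.95758056640625], [134.7965087890625, 401.12054443359375]]
[  0 357  23  25 319] [  7.8871 365.8683] [ 0.9221 -0.0873  0.022 ] [[-7.347881115511007e-16, 357.0], [22.0, 357.0], [22.0, 381.0], [0.0, 381.0]]
```

View pics/w8.png

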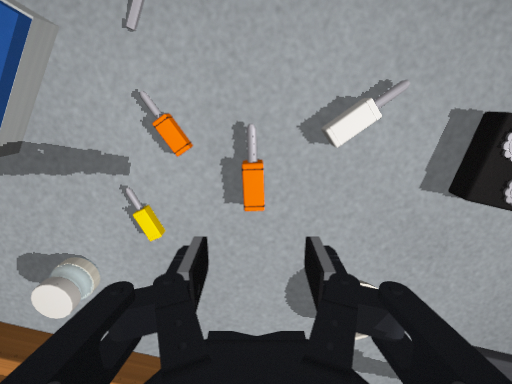

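Run:
```python
from h import *
p,R,s=tool(); w=grab('wrist')
im=cv2.cvtColor(w['pixels'],cv2.COLOR_RGB2BGR)
cv2.imwrite('pics/w8c.png',cv2.resize(im[110:230,200:310],None,fx=5,fy=5,interpolation=cv2.INTER_NEAREST))
for nm,uv,z in [('sh',(252.5,160.5),.022),('end',(254,207),.022),('tip',(252,126),.011),('shankbase',(253,158),.016)]:
    X=onz(w,uv,z); print(nm,X,'tool',R.T@(X-p))
```

```text
sh [0.5588 0.1579 0.022 ] tool [ 0.0903 -0.0044 -0.0267]
end [0.6065 0.1727 0.022 ] tool [ 0.0905 -0.003   0.0232]
tip [0.5274 0.1485 0.011 ] tool [ 0.1012 -0.0049 -0.0595]
shankbase [0.5574 0.1579 0.016 ] tool [ 0.0963 -0.0039 -0.0281]
```

View pics/w8c.png

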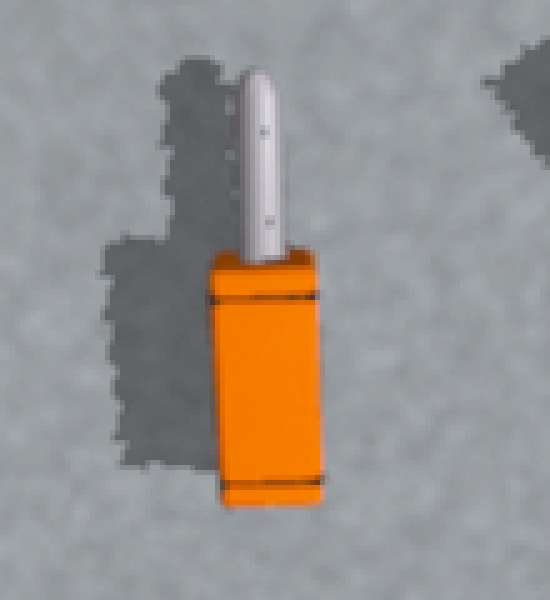

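Request:
apply_moves([
  [0.04,-0.004,-0.01,-0.03],
  [0.045,0,0,0],
  [0.04,0,0,0],
  [0.012,0,0,0],
  [0,0,0,0],
])

```text
t: 11.08
position: [0.5775, 0.1619, -0.0263]
eef_rot: [-0.235, 1.549, 0.226]
force: [0.1, -0.2, 0.3]
finger_gap: 0.0556
```

Run:
```python
from h import *
p,R,s=tool(); print(s['t'],p,s['force']);print(R[:,0])
w=grab('wrist','w9.png')
for nm,P in [('sh',(.5613,.1587,.011)),('end',(.6105,.174,.011))]:
    print(nm,R.T@(np.array(P)-p))
d=grab('scene');im=cv2.cvtColor(d['pixels'],cv2.COLOR_RGB2BGR)
cv2.imwrite('pics/s9.png',cv2.resize(im[150:290,250:400],None,fx=4,fy=4,interpolation=cv2.INTER_CUBIC))
```

```text
11.075 [ 0.5775  0.1619 -0.0263] [ 0.149  -0.1568  0.3221]
[ 0.01   -0.0044 -0.9999]
sh [-0.0374  0.0014 -0.0161]
end [-0.037   0.0018  0.0355]
```

View pics/w9.png

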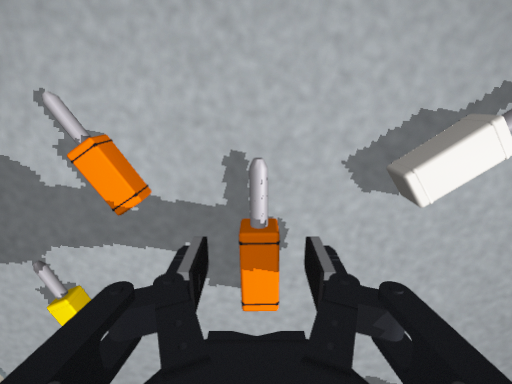

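View pics/s9.png

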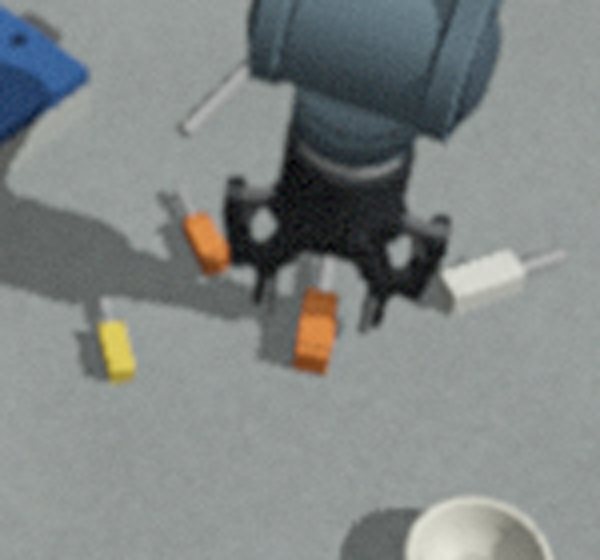

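Request:
apply_moves([
  [0.008,0.0015,0,0],
  [0,0,0,0],
])

```text
t: 11.42
position: [0.5804, 0.1638, -0.0305]
eef_rot: [-0.235, 1.542, 0.225]
force: [0.4, -0.1, -0.9]
finger_gap: 0.0552
```

Request:
apply_moves([
  [0,0,0,0],
  [0,0,0,0],
  [0,0,0,0],
  [0,0,0,0],
], gripper=1, force=25)

```text
t: 11.92
position: [0.5812, 0.164, -0.0293]
eef_rot: [-0.235, 1.54, 0.225]
force: [-0.2, -0.4, -0.4]
finger_gap: 0.0215
```

Run:
```python
from h import *
p,R,s=tool(); print(s['t'],p,s['force'],s['finger_gap']);print(R[:,0])
w=grab('wrist','w10.png')
```

```text
11.925 [ 0.5812  0.164  -0.0293] [-0.25   -0.3714 -0.4038] 0.021520837137875913
[ 0.0195 -0.0036 -0.9998]
```

View pics/w10.png

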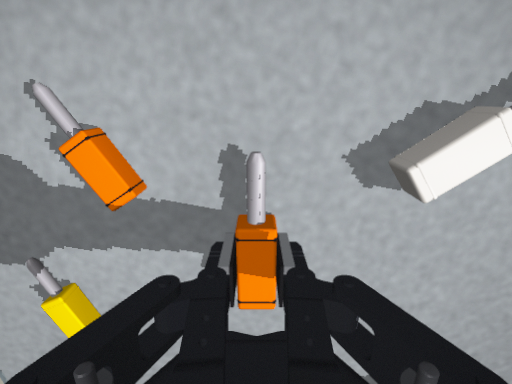

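Grasped: gap 21.5 mm, with the pads about 10–31 mm up from the shoulder. Lifting.

Request:
apply_moves([
  [-0.03,0,0,0],
  [-0.04,0,0,0],
  [-0.04,0,0,0],
  [0,0,0,0],
])

```text
t: 12.48
position: [0.5778, 0.1642, 0.0821]
eef_rot: [-0.235, 1.543, 0.225]
force: [-0.1, 0.2, -1.6]
finger_gap: 0.0214
```

Run:
```python
from h import *
p,R,s=tool(); print(s['t'],p,s['force'],s['finger_gap']);print(R[:,0])
w=grab('wrist','w11.png')
A=JIG+RJ@[-.097,.040,0]; A[2]=.08
print(A,delta(A,YAW+np.pi/2))
```

```text
12.475 [0.5778 0.1642 0.0821] [-0.0551  0.1814 -1.6319] 0.02137611817500966
[ 0.016  -0.0038 -0.9999]
[ 0.4576 -0.0578  0.08  ] (array([-0.0007, -0.178 , -0.1775]), np.float64(0.5448911581823752))
```

View pics/w11.png

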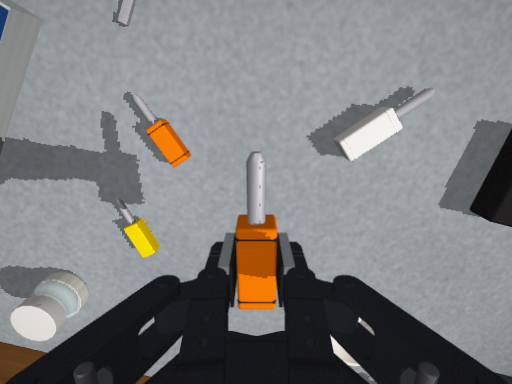

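Request:
apply_moves([
  [0,-0.036,-0.035,0],
  [0,-0.036,-0.035,0],
  [0,-0.036,-0.035,0],
  [0,-0.036,-0.035,0],
  [0,-0.034,-0.034,0],
])

```text
t: 13.15
position: [0.4526, -0.0596, 0.0707]
eef_rot: [-0.236, 1.561, 0.234]
force: [-0.0, -0.8, -0.6]
finger_gap: 0.0216
```

Request:
apply_moves([
  [0,0,0,0.18],
  [0,0,0,0.18],
  [0,0,0,0.18],
  [0,0,0,0],
])

```text
t: 13.65
position: [0.4451, -0.0606, 0.0632]
eef_rot: [0.206, 1.577, -0.204]
force: [0.1, -0.1, -0.3]
finger_gap: 0.021
```

Run:
```python
from h import *
p,R,s=tool(); print(s['t'],p,s['force'],s['finger_gap'],s['joints']);print(R[:,0])
w=grab('wrist','w12.png')
d=grab('scene');im=cv2.cvtColor(d['pixels'],cv2.COLOR_RGB2BGR)
cv2.imwrite('pics/s12.png',cv2.resize(im[70:210,170:320],None,fx=4,fy=4,interpolation=cv2.INTER_CUBIC))
A=JIG+RJ@[-.097,.040,0]; A[2]=.08
print(A,delta(A,YAW+np.pi/2))
```

```text
13.65 [ 0.4451 -0.0606  0.0632] [ 0.0835 -0.1205 -0.3072] 0.021022723777160336 [-0.3868 -0.0517  2.1402 -0.0032  1.0693 -1.6956]
[-0.016   0.0035 -0.9999]
[ 0.4576 -0.0578  0.08  ] (array([-0.0167,  0.0058,  0.0108]), np.float64(-0.008022753935538196))
```

View pics/w12.png

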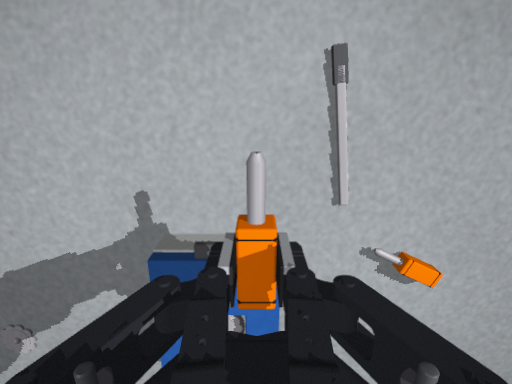

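View pics/s12.png

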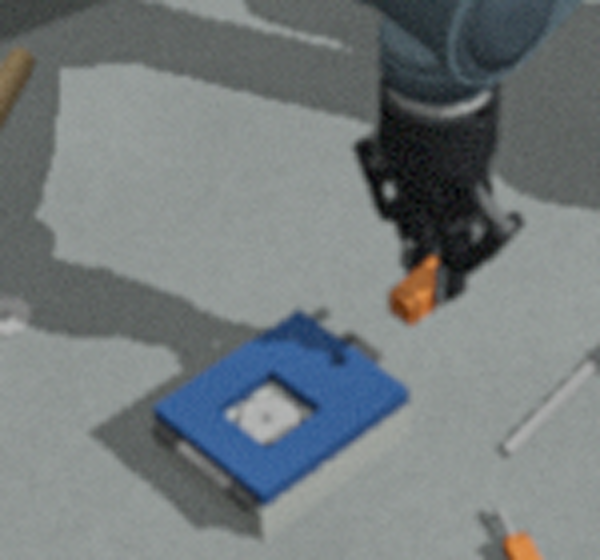

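Request:
apply_moves([
  [0.01,0.01,0.016,-0.008],
  [0.015,0,0,0],
  [0.012,0,0,0],
  [0,0,0,0],
])

```text
t: 14.25
position: [0.4611, -0.0543, 0.0229]
eef_rot: [0.194, 1.582, -0.191]
force: [0.9, -0.0, -0.7]
finger_gap: 0.0214
```

```bash
cat > st.py <<'E'
from h import *
import sys
p,R,s=tool(); print(round(s['t'],2),p,'F',s['force'],'gap',s['finger_gap'],'j',s['joints'],'tx',R[:,0],'jig',RJ.T@(p-JIG),'yaw',np.degrees(np.arctan2(R[1,2],R[0,2])))
n=sys.argv[1]
w=grab('wrist','w%s.png'%n)
d=grab('scene');im=cv2.cvtColor(d['pixels'],cv2.COLOR_RGB2BGR)
a=cv2.resize(im[70:210,170:320],None,fx=3,fy=3,interpolation=cv2.INTER_CUBIC)
b=cv2.cvtColor(w['pixels'],cv2.COLOR_RGB2BGR)[60:340,100:412]
b=cv2.resize(b,(350,420*350//390 if 0 else 314)); c=np.zeros((420,800,3),np.uint8); c[:,:450]=a; c[:314,450:]=b
cv2.imwrite('pics/c%s.png'%n,c)
E
python3 st.py 13
```

```text
14.25 [ 0.4611 -0.0543  0.0229] F [ 0.8656 -0.0316 -0.7142] gap 0.02136090329344161 j [-0.3604  0.0643  2.1139 -0.0033  0.9826 -1.6841] tx [-0.019   0.0042 -0.9998] jig [-0.0945  0.0443  0.0229] yaw -14.0471764654872
```

View pics/c13.png

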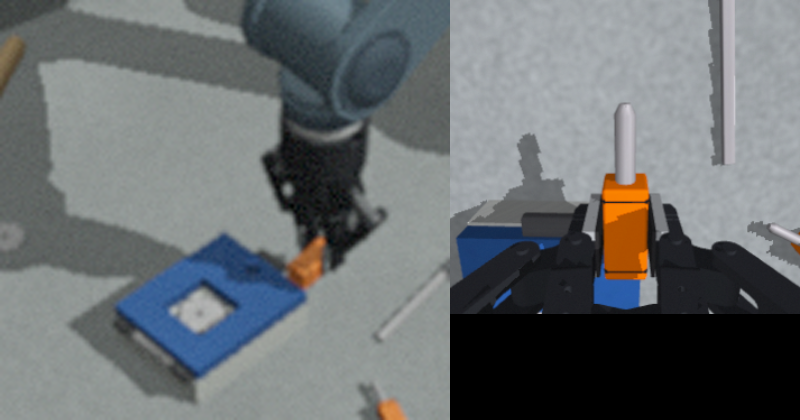

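The handle end now sits about 5 mm over the lid edge. I'll go 3 mm further in and lower it so the edge levers the handle up.

Request:
apply_moves([
  [0.006,0,0.003,0],
  [0.005,0,0.001,0],
  [0.005,0,0,0],
  [0.004,0,0,0],
])

```text
t: 14.85
position: [0.4653, -0.0554, 0.0087]
eef_rot: [0.194, 1.586, -0.19]
force: [-10.8, 3.9, 20.3]
finger_gap: 0.0215
```

```bash
python3 st.py 14
```

```text
14.85 [ 0.4653 -0.0554  0.0087] F [-10.7739   3.9493  20.3331] gap 0.02147031330180821 j [-0.3589  0.1058  2.1025 -0.0043  0.9569 -1.6834] tx [-0.0233  0.005  -0.9997] jig [-0.0901  0.0443  0.0087] yaw -13.966060554251174
```

View pics/c14.png

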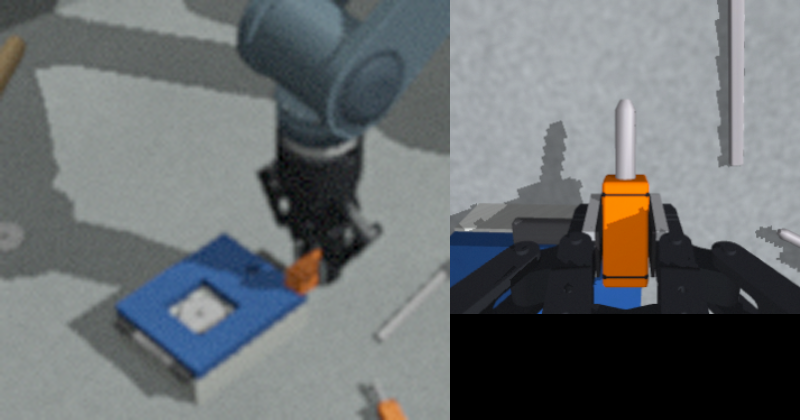

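Request:
apply_moves([
  [0.005,0,0,0],
  [0.005,0,0,0],
  [0.005,0,0,0],
], force=20)

```text
t: 15.32
position: [0.4654, -0.0555, -0.0003]
eef_rot: [0.192, 1.591, -0.189]
force: [-11.5, 3.7, 22.9]
finger_gap: 0.0215
```

```bash
python3 st.py 15
```

```text
15.32 [ 0.4654 -0.0555 -0.0003] F [-11.4582   3.6522  22.88  ] gap 0.02154727290695291 j [-0.3583  0.1279  2.0996 -0.0059  0.9426 -1.6836] tx [-0.0284  0.0055 -0.9996] jig [-0.09    0.0442 -0.0003] yaw -13.862610939624192
```

View pics/c15.png

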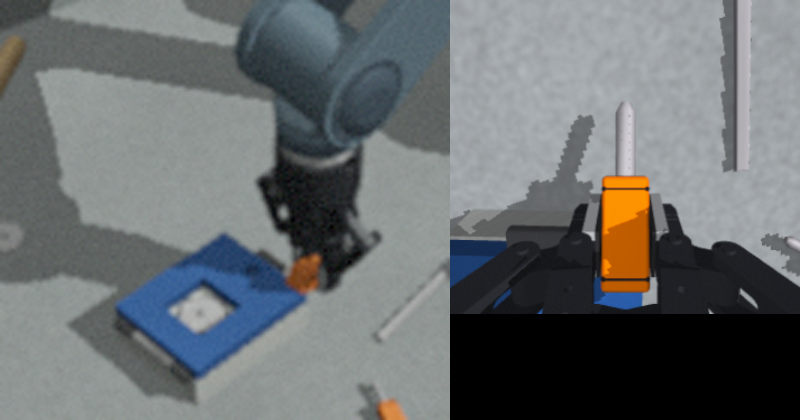

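```bash
cat > ang.py <<'E'
from h import *
p,R,s=tool(); w=grab('wrist')
for th in range(0,100,10):
    t=np.radians(th); u=np.array([np.sin(t),0,-np.cos(t)]) # toward tip in tool (x down)
    n=np.array([-np.cos(t),0,-np.sin(t)]) # pin 'top' normal
    piv=np.array([-.0445,0,0]); c=piv-.004*n
    tip=c+.0586*u; sh=c+.0206*u+.011*n; end=c-.0314*u+.011*n
    print(th,proj(w,[p+R@v for v in (tip,sh,end)]).round()[:,1])
E
python3 ang.py
```

```text
0 [148. 226. 308.]
10 [148. 221. 313.]
20 [152. 218. 315.]
30 [157. 216. 316.]
40 [165. 215. 315.]
50 [173. 216. 312.]
60 [184. 217. 306.]
70 [195. 219. 298.]
80 [206. 223. 288.]
90 [219. 227. 277.]
```

Request:
apply_moves([
  [0.005,0,0,0],
  [0.004,0,0.003,0],
  [0.002,0,0.004,0],
])

```text
t: 15.85
position: [0.466, -0.0557, -0.0065]
eef_rot: [0.192, 1.613, -0.186]
force: [-26.4, 5.3, 30.1]
finger_gap: 0.0216
```

```bash
python3 st.py 16; python3 ang.py | head -6 | tail -4
```

```text
15.85 [ 0.466  -0.0557 -0.0065] F [-26.3555   5.274   30.0577] gap 0.021575458461257198 j [-0.3559  0.1563  2.0829 -0.0102  0.9525 -1.6817] tx [-0.0498  0.0096 -0.9987] jig [-0.0894  0.0442 -0.0065] yaw -13.684996477958846
20 [152. 218. 315.]
30 [157. 216. 316.]
40 [165. 215. 315.]
50 [173. 215. 312.]
```

View pics/c16.png

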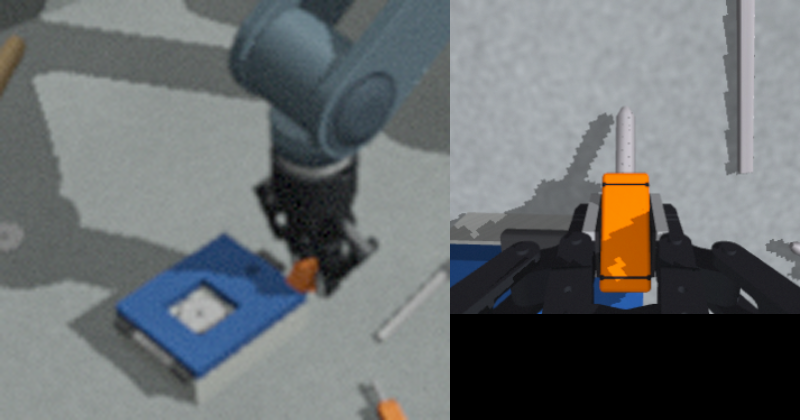

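The pin is at about 30° (wrist tip row 155, model row 157). That gives lever arm enough for the tip to work against a wall, so I'll back off, lift, go to the jig's right side and turn 90°.

Request:
apply_moves([
  [-0.01,0,-0.003,0],
  [-0.04,0,-0.01,0],
  [-0.045,-0.01,0,0],
  [0,-0.055,0,0],
  [0,-0.06,0,0],
])

```text
t: 16.62
position: [0.4298, -0.1762, 0.0942]
eef_rot: [0.183, 1.609, -0.182]
force: [1.8, -1.0, -1.2]
finger_gap: 0.0213
```

Request:
apply_moves([
  [0,-0.045,0.01,0.18],
  [0,0,0,0.185],
  [0,0,0,0.185],
  [0,0,0,0.185],
  [0,0,0,0.185],
])

```text
t: 17.25
position: [0.4298, -0.23, 0.0964]
eef_rot: [0.894, 1.408, -0.928]
force: [0.1, 0.5, -0.8]
finger_gap: 0.0218
```

Request:
apply_moves([
  [0,0,0,0.185],
  [0,0,0,0.185],
  [0,0,0,0.185],
  [0,0,0,0.1],
  [0,0,0,0],
])

```text
t: 17.88
position: [0.4309, -0.2312, 0.0974]
eef_rot: [1.378, 1.096, -1.43]
force: [-0.5, 0.6, -1.2]
finger_gap: 0.0218
```

```bash
python3 st.py 17; python3 ang.py | head -6 | tail -4
```

```text
17.88 [ 0.4309 -0.2312  0.0974] F [-0.4728  0.5948 -1.1863] gap 0.021751694505540528 j [-0.71    0.0021  2.0156 -0.0265  1.1506 -0.4374] tx [-0.0359 -0.0011 -0.9994] jig [-0.0797 -0.1345  0.0974] yaw -104.97369533890186
20 [149. 215. 313.]
30 [154. 213. 314.]
40 [162. 212. 313.]
50 [171. 213. 309.]
```

View pics/c17.png

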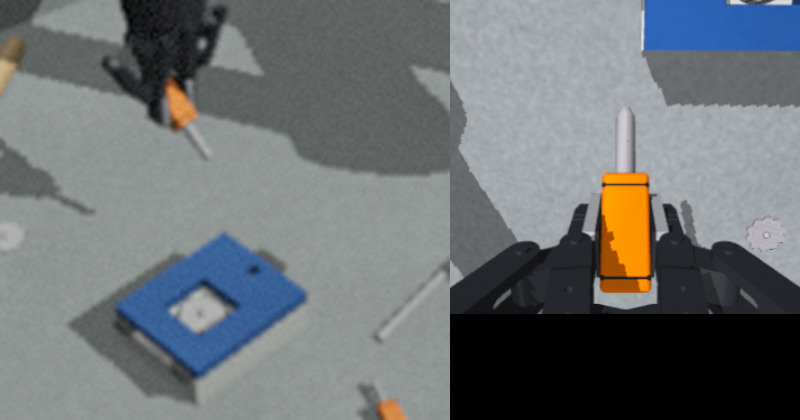

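Request:
apply_moves([
  [0.03,0.05,0,-0.01],
  [0.035,0,0,0],
  [0.015,0,0,0],
  [0,0,-0.01,0],
])

```text
t: 18.52
position: [0.4814, -0.2361, 0.0154]
eef_rot: [1.369, 1.099, -1.418]
force: [-1.0, -0.6, -0.4]
finger_gap: 0.0213
```

```bash
python3 st.py 18
```

```text
18.52 [ 0.4814 -0.2361  0.0154] F [-0.9538 -0.5948 -0.3622] gap 0.021307589755273408 j [-0.6549  0.2403  1.9296 -0.0272  0.995  -0.391 ] tx [-0.0322 -0.004  -0.9995] jig [-0.0296 -0.1268  0.0154] yaw -104.24734475596817
```

View pics/c18.png

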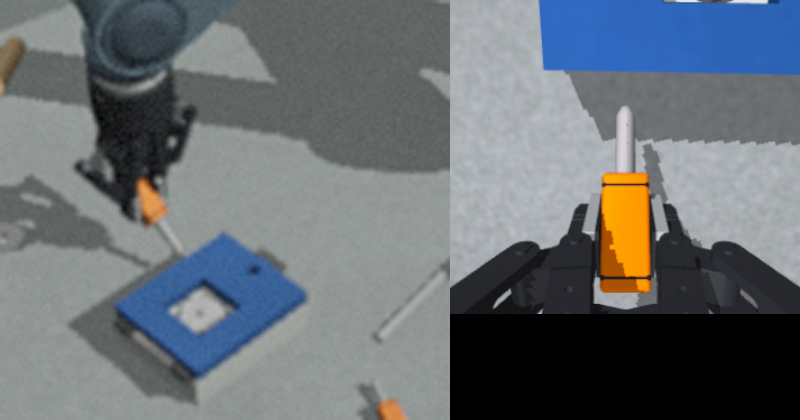

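Request:
apply_moves([
  [0,0,-0.012,0],
  [0,0,-0.008,0],
  [0,0,-0.008,0],
  [0,0,-0.008,0],
])

```text
t: 19.12
position: [0.4924, -0.2103, 0.0237]
eef_rot: [1.343, 1.08, -1.418]
force: [-9.9, -13.0, 5.2]
finger_gap: 0.0214
```

```bash
python3 st.py 19; python3 ang.py|head -7|tail -5
```

```text
19.12 [ 0.4924 -0.2103  0.0237] F [ -9.8624 -13.0094   5.201 ] gap 0.0214373743523152 j [-0.5919  0.217   1.9391 -0.051   0.9929 -0.3263] tx [-0.0295 -0.0316 -0.9991] jig [-0.0254 -0.099   0.0237] yaw -103.59283689344514
20 [149. 215. 313.]
30 [154. 213. 314.]
40 [162. 212. 313.]
50 [171. 213. 309.]
60 [181. 214. 303.]
```

View pics/c19.png

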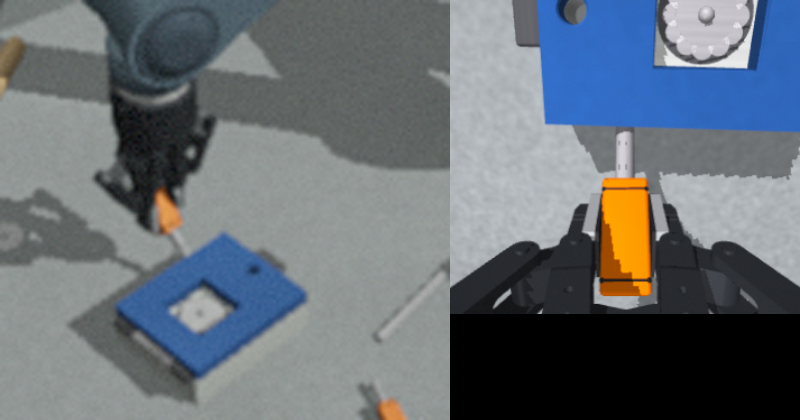

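Request:
apply_moves([
  [0.006,0,-0.006,0],
  [0.006,0,-0.008,0],
  [0.005,0,-0.008,0],
])

```text
t: 19.65
position: [0.5027, -0.2056, 0.0173]
eef_rot: [1.318, 1.049, -1.416]
force: [-9.2, -17.3, 8.1]
finger_gap: 0.0212
```

```bash
python3 st.py 20; python3 ang.py|head -9|tail -6
```

```text
19.65 [ 0.5027 -0.2056  0.0173] F [ -9.2349 -17.2915   8.1144] gap 0.021163552835464474 j [-0.5611  0.2321  1.9364 -0.081   0.9555 -0.2849] tx [-0.019  -0.0661 -0.9976] jig [-0.0165 -0.0919  0.0173] yaw -103.17066391653847
30 [154. 213. 314.]
40 [162. 212. 313.]
50 [171. 213. 309.]
60 [181. 214. 303.]
70 [192. 217. 295.]
80 [204. 220. 285.]
```

View pics/c20.png

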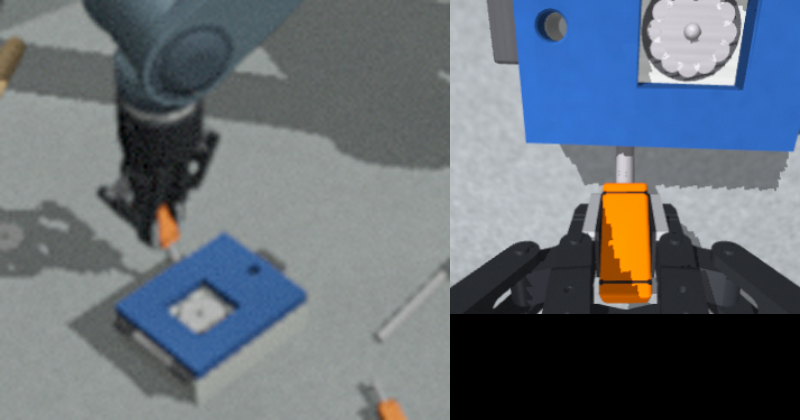

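Request:
apply_moves([
  [0.001,-0.003,-0.009,0],
  [0.001,-0.003,-0.009,0],
  [0.001,-0.002,-0.009,0],
])

```text
t: 20.18
position: [0.5078, -0.1889, 0.0215]
eef_rot: [1.306, 1.021, -1.41]
force: [-5.2, -9.5, 5.2]
finger_gap: 0.0215
```

```bash
python3 st.py 21
```

```text
20.18 [ 0.5078 -0.1889  0.0215] F [-5.2265 -9.5195  5.1586] gap 0.021512649892524834 j [-0.521   0.211   1.9537 -0.1012  0.9375 -0.2361] tx [-0.0043 -0.0914 -0.9958] jig [-0.0158 -0.0744  0.0215] yaw -103.02592923697163
```

View pics/c21.png

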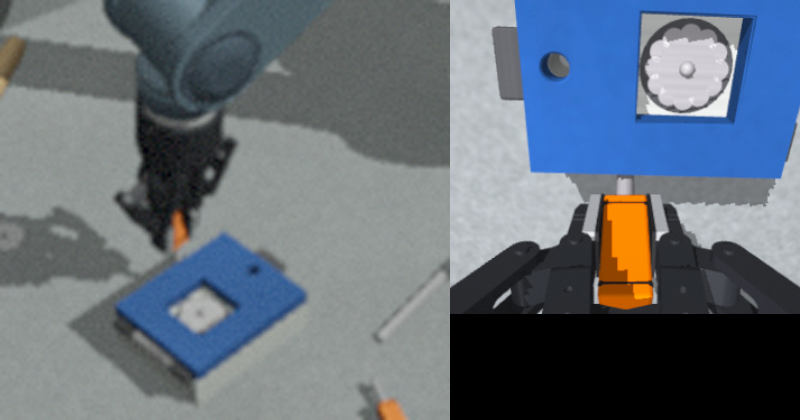

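Request:
apply_moves([
  [0,-0.002,-0.006,0],
  [0,-0.001,-0.005,0],
])

```text
t: 20.52
position: [0.5093, -0.181, 0.0233]
eef_rot: [1.299, 1.011, -1.408]
force: [0.1, -6.2, -5.5]
finger_gap: 0.0212
```

```bash
python3 st.py 22
```

```text
20.52 [ 0.5093 -0.181   0.0233] F [ 0.0528 -6.2287 -5.4676] gap 0.021211639658099506 j [-0.5031  0.2015  1.9614 -0.1102  0.9317 -0.2153] tx [ 0.0009 -0.1013 -0.9949] jig [-0.0163 -0.0665  0.0233] yaw -102.90639183748243
```

View pics/c22.png

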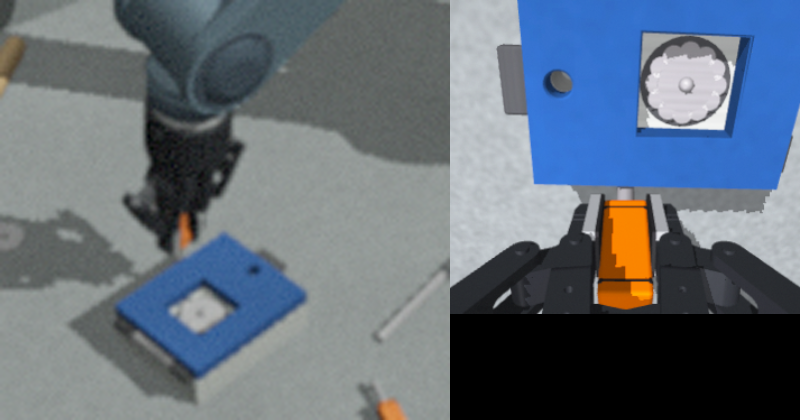

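Request:
apply_moves([
  [-0.004,0,0.004,0],
  [-0.02,0,0.01,0],
  [-0.03,0,0.005,0],
  [0,0,0,0],
])

```text
t: 21.12
position: [0.5059, -0.193, 0.0825]
eef_rot: [1.301, 1.009, -1.405]
force: [0.8, -0.8, -0.6]
finger_gap: 0.0216
```

```bash
python3 st.py 23
python3 - <<'E'
from h import *
d=grab('scene');im=cv2.cvtColor(d['pixels'],cv2.COLOR_RGB2BGR)
cv2.imwrite('pics/s23.png',cv2.resize(im[110:180,195:275],None,fx=8,fy=8,interpolation=cv2.INTER_CUBIC))
E
```

```text
21.12 [ 0.5059 -0.193   0.0825] F [ 0.7741 -0.7833 -0.6412] gap 0.021631887267129453 j [-0.5273  0.1033  1.9435 -0.0989  1.0425 -0.2564] tx [ 0.0039 -0.101  -0.9949] jig [-0.0166 -0.0789  0.0825] yaw -102.86730323422843
```

View pics/w23.png

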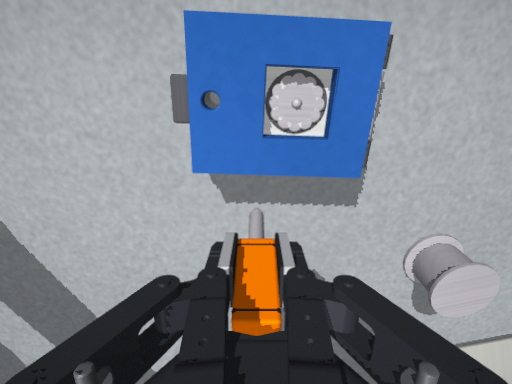

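View pics/s23.png

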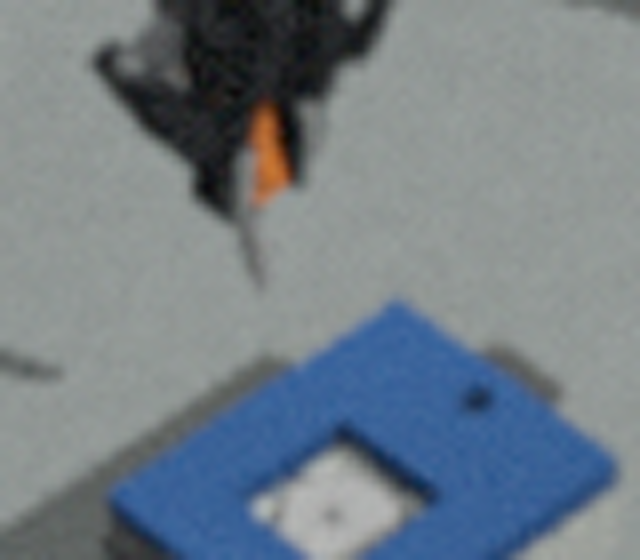

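Run:
```python
from h import *
p,R,s=tool();w=grab('wrist');d=grab('scene')
im=cv2.cvtColor(w['pixels'],cv2.COLOR_RGB2BGR)
cv2.imwrite('pics/w23c.png',cv2.resize(im[195:345,200:320],None,fx=5,fy=5,interpolation=cv2.INTER_CUBIC))
X,e=tri(w,(256,211),d,(195+260/8-.4,110+284/8-.4)); print('tip',X,e,'tool',R.T@(X-p))
```

```text
tip [ 0.5037 -0.1876  0.0725] 0.0005692979692644698 tool [ 0.0056 -0.0005 -0.0044]
```

View pics/w23c.png

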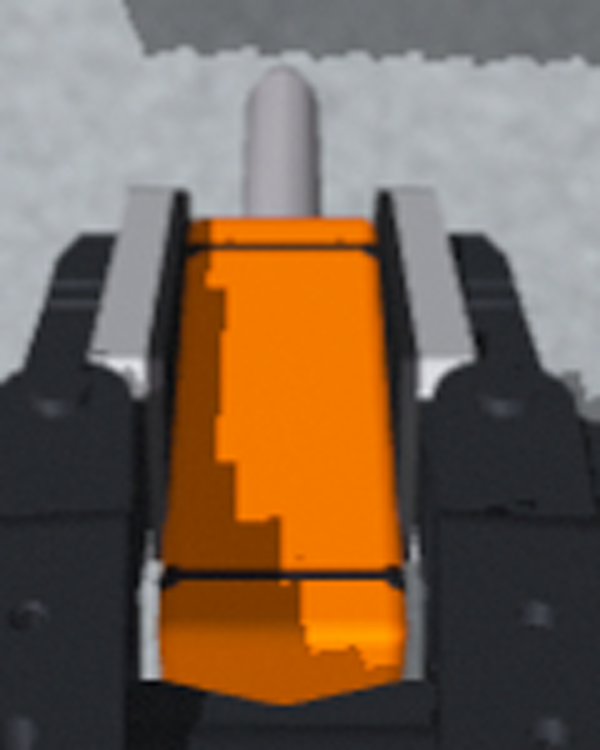

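Run:
```python
from h import *
p,R,s=tool();w=grab('wrist')
def rows(tip,phi):
    t=np.radians(phi) # pin axis tilt from tool x; tip leaning toward -z positive
    u=np.array([np.cos(t),0,-np.sin(t)]); n=np.array([-np.sin(t),0,-np.cos(t)])
    return proj(w,[p+R@v for v in (tip,tip-.038*u+.011*n,tip-.090*u+.011*n)])[:,1].round(1)
for phi in range(-10,31,5): print(phi,rows(np.array([.0056,0,-.0044]),phi),rows(np.array([.0026,0,-.006]),phi))
```

```text
-10 [210.6 205.5 230.1] [210.1 204.8 229.8]
-5 [210.6 211.4 249.7] [210.1 210.8 250. ]
0 [210.6 217.3 268.4] [210.1 216.8 269.3]
5 [210.6 223.2 285.8] [210.1 222.8 287.2]
10 [210.6 228.9 301.5] [210.1 228.6 303.3]
15 [210.6 234.3 315.2] [210.1 234.2 317.4]
20 [210.6 239.5 326.9] [210.1 239.5 329.3]
25 [210.6 244.3 336.3] [210.1 244.4 338.9]
30 [210.6 248.7 343.7] [210.1 248.9 346.3]
```

The pin still leans about 12° (wrist rows 239 and 320). I'll make a second wall pass with the shoulder higher, to finish uprighting.

Request:
apply_moves([
  [0.025,0,-0.003,0],
  [0.025,0,-0.005,0],
  [0,0,-0.008,0],
  [0,0,-0.006,0],
])

```text
t: 21.92
position: [0.5066, -0.1757, 0.0238]
eef_rot: [1.294, 1.019, -1.412]
force: [-2.9, -7.8, 4.8]
finger_gap: 0.0216
```

```bash
python3 st.py 24
```

```text
21.93 [ 0.5066 -0.1757  0.0238] F [-2.8594 -7.8311  4.7578] gap 0.021574875969025683 j [-0.4949  0.1973  1.9652 -0.1133  0.9413 -0.2088] tx [-0.0076 -0.0997 -0.995 ] jig [-0.0202 -0.0619  0.0238] yaw -102.71265829343794
```

Request:
apply_moves([
  [-0.005,0,-0.004,0],
  [-0.003,0,-0.005,0],
  [0,0,-0.004,0],
])

```text
t: 22.4
position: [0.5084, -0.1664, 0.032]
eef_rot: [1.281, 1.014, -1.416]
force: [-2.7, -8.6, -6.8]
finger_gap: 0.0213
```

```bash
python3 st.py 25
```

```text
22.4 [ 0.5084 -0.1664  0.032 ] F [-2.6528 -8.5878 -6.8213] gap 0.02132427206567963 j [-0.4713  0.1816  1.9659 -0.1268  0.9564 -0.1829] tx [-0.0102 -0.1108 -0.9938] jig [-0.0208 -0.0525  0.032 ] yaw -102.48763085561777
```

View pics/w25.png

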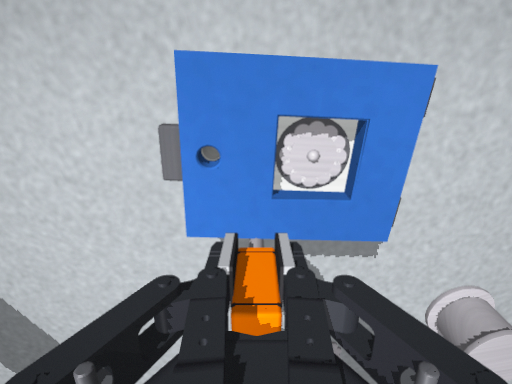

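Request:
apply_moves([
  [0,0,0.006,0],
  [-0.02,0,0.01,0],
  [-0.03,0,0.0,0],
  [0,0,0,0],
])

```text
t: 23.0
position: [0.5072, -0.1764, 0.0876]
eef_rot: [1.284, 1.011, -1.412]
force: [-0.2, 0.6, -1.2]
finger_gap: 0.0214
```

```bash
python3 st.py 26
python3 - <<'E'
from h import *
d=grab('scene');im=cv2.cvtColor(d['pixels'],cv2.COLOR_RGB2BGR)
a=cv2.resize(im[110:185,200:260],None,fx=8,fy=8,interpolation=cv2.INTER_CUBIC)[:600]
w=cv2.imread('pics/w26.png');b=cv2.resize(w[195:345,210:300],None,fx=3.5,fy=4,interpolation=cv2.INTER_CUBIC)
c=np.zeros((600,800,3),np.uint8);c[:a.shape[0],:480]=a;c[:,480:480+b.shape[1]]=b
cv2.imwrite('pics/x26.png',c)
E
```

```text
23.0 [ 0.5072 -0.1764  0.0876] F [-0.2234  0.6029 -1.1581] gap 0.02136415619256766 j [-0.4905  0.0922  1.9455 -0.1157  1.0594 -0.2189] tx [-0.0059 -0.111  -0.9938] jig [-0.0195 -0.0625  0.0876] yaw -102.49750820746422
```

View pics/x26.png

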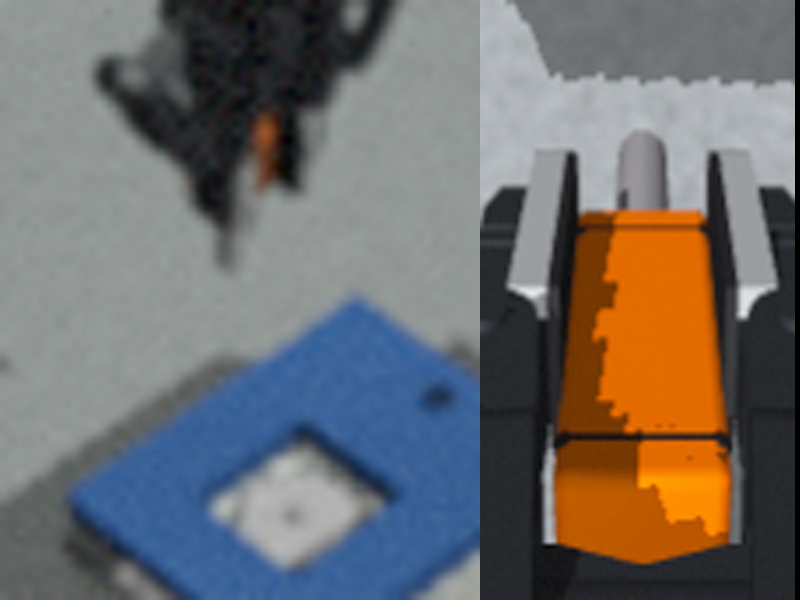

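```bash
cat > fit.py <<'E'
from h import *
from scipy.optimize import least_squares
import sys
def fit(obs,scene=None):
    p,R,s=tool();w=grab('wrist');d=grab('scene')
    def pts(v):
        t=v[2];u=np.array([np.cos(t),0,-np.sin(t)]); n=np.array([-np.sin(t),0,-np.cos(t)]);tip=np.array([v[0],0,v[1]])
        return [p+R@q for q in (tip,tip-.038*u+.011*n,tip-.090*u+.011*n)]
    def f(v):
        r=list(proj(w,pts(v))[:,1]-obs)
        if scene is not None: r+=list(0.7*(proj(d,pts(v)[0])[0]-scene))
        return r
    q=least_squares(f,[.0,0,.2],x_scale=[.01,.01,.1]).x
    t=q[2];u=R@np.array([np.cos(t),0,-np.sin(t)]);tip=pts(q)[0]
    sh=tip-.038*u
    print('tip tool',q[:2],'phi',np.degrees(t),'res',np.round(f(q),1),'\nworld dir',u,'jig dir',RJ.T@u,'tilt',np.degrees(np.arccos(-u[2])),'\ntip w',tip,'jig',RJ.T@(tip-JIG),'sh jig',RJ.T@(sh-JIG),'sh tool',R.T@(sh-p))
E
python3 - <<'E'
from fit import *
fit([227.5,248,313.7]); fit([227.5,248,313.7],np.array([200+226/8-.4,110+265/8-.4]))
E
```

```text
tip tool [0.0284 0.0199] phi 11.74338504275063 res [ 0. -0.  0.] 
world dir [ 0.0311  0.0923 -0.9952] jig dir [ 0.0072  0.0971 -0.9952] tilt 5.58810312460617 
tip w [ 0.4997 -0.1975  0.0575] jig [-0.0215 -0.0848  0.0575] sh jig [-0.0217 -0.0885  0.0953] sh tool [-0.0088 -0.      0.0277]
tip tool [0.0151 0.0144] phi 7.677018130389863 res [ 0.9 -1.3  0.5 -0.8  1.4] 
world dir [ 0.0148  0.0236 -0.9996] jig dir [ 0.0085  0.0266 -0.9996] tilt 1.5984142842212827 
tip w [ 0.5006 -0.1906  0.0695] jig [-0.0223 -0.0779  0.0695] sh jig [-0.0226 -0.0789  0.1075] sh tool [-0.0225 -0.      0.0195]
```

Run:
```python
from h import *
p,R,s=tool();w=grab('wrist'); Rw=np.array(w['R']);tw=np.array(w['t'])
im=w['pixels'];hsv=cv2.cvtColor(im,cv2.COLOR_RGB2HSV)
m=cv2.inRange(hsv,(3,150,60),(18,255,255))[:, 200:320]
for r in range(244,330,4):
    c=np.where(m[r]>0)[0]
    if len(c)<10: print(r,len(c));continue
    a,b=c.min()+200-.5,c.max()+200+.5
    n=cv2.undistortPoints(np.array([[[a,r]],[[b,r]]],float),w['intrinsics'],np.array(w['dist']))[:,0]
    Z=.022/(n[1,0]-n[0,0]); X=Rw.T@(np.array([n[:,0].mean()*Z,n[:,1].mean()*Z,Z])-tw)
    print(r,a,b,round(Z,4),R.T@(X-p),'fwd')
```

```text
244 0
248 239.5 272.5 0.1819 [-0.0182 -0.0004  0.0129] fwd
252 239.5 272.5 0.1818 [-0.019  -0.0004  0.0154] fwd
256 236.5 275.5 0.1539 [-0.0444 -0.0004  0.003 ] fwd
260 236.5 275.5 0.1538 [-0.0451 -0.0004  0.0052] fwd
264 235.5 276.5 0.1463 [-0.0524 -0.0004  0.0031] fwd
268 235.5 276.5 0.1463 [-0.0531 -0.0004  0.0052] fwd
272 235.5 277.5 0.1428 [-0.0567 -0.0002  0.0051] fwd
276 234.5 277.5 0.1395 [-0.0603 -0.0005  0.0051] fwd
280 234.5 277.5 0.1394 [-0.0609 -0.0005  0.0071] fwd
284 233.5 278.5 0.1332 [-0.0668 -0.0005  0.0051] fwd
288 233.5 278.5 0.1332 [-0.0674 -0.0005  0.007 ] fwd
292 232.5 278.5 0.1303 [-0.0705 -0.0007  0.0069] fwd
296 232.5 279.5 0.1275 [-0.0734 -0.0005  0.0069] fwd
300 231.5 280.5 0.1223 [-0.0783 -0.0005  0.0051] fwd
304 0
308 231.5 280.5 0.1222 [-0.0795 -0.0005  0.0085] fwd
312 231.5 281.5 0.1198 [-0.0821 -0.0002  0.0084] fwd
316 230.5 281.5 0.1174 [-0.0845 -0.0005  0.0083] fwd
320 231.5 281.5 0.1197 [-0.0832 -0.0002  0.0117] fwd
324 231.5 280.5 0.1221 [-0.0818 -0.0005  0.0153] fwd
328 231.5 280.5 0.1221 [-0.0824 -0.0005  0.017 ] fwd
```

Handle widths put the shoulder at tool x ≈ −32 mm and the axis at z ≈ +14 mm, which makes the pin within about 1–2° of vertical. Now I'll work out the move to the hole.

```bash
cat > hole.py <<'E'
from h import *
import sys
tz=float(sys.argv[1]); tipx=float(sys.argv[2]); tipz=float(sys.argv[3])
p,R,s=tool(); tip=p+R@[tipx,-.0005,tipz]
H=np.array([*(JIG+RJ@[-.052,0,0])[:2],tz])
print('tip',tip,'jig',RJ.T@(tip-JIG),'H',H,'delta tool',R.T@(H-tip))
E
python3 hole.py .062 .006 .010
python3 - <<'E'
from h import *
# hole from scene and wrist (lid shut)
d=grab('scene');w=grab('wrist');p,R,s=tool()
im=cv2.cvtColor(w['pixels'],cv2.COLOR_RGB2GRAY)
H=JIG+RJ@[-.052,0,.0465]
print(proj(d,H),proj(w,H))
g=cv2.cvtColor(d['pixels'],cv2.COLOR_RGB2BGR)
cv2.imwrite('pics/hs.png',cv2.resize(g[135:165,240:275],None,fx=14,fy=14,interpolation=cv2.INTER_NEAREST))
u=proj(w,H)[0].round().astype(int);g=cv2.cvtColor(w['pixels'],cv2.COLOR_RGB2BGR)
print(u);cv2.imwrite('pics/hw.png',cv2.resize(g[max(u[1]-25,0):u[1]+25,u[0]-25:u[0]+25],None,fx=9,fy=9,interpolation=cv2.INTER_NEAREST))
E
```

```text
tip [ 0.5016 -0.1854  0.0786] jig [-0.0227 -0.0727  0.0786] H [ 0.4912 -0.1078  0.062 ] delta tool [ 0.0083 -0.027  -0.075 ]
[[254.1571 159.3302]] [[219.2122 120.4641]]
[219 120]
```

View pics/hs.png

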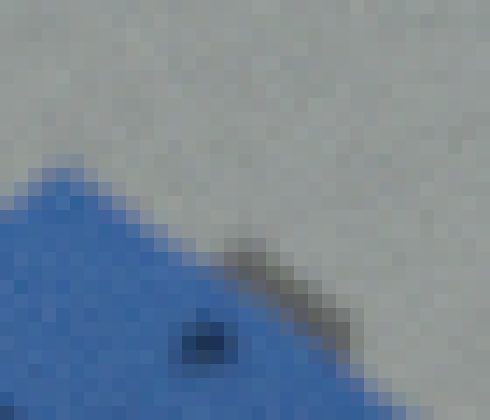

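View pics/hw.png

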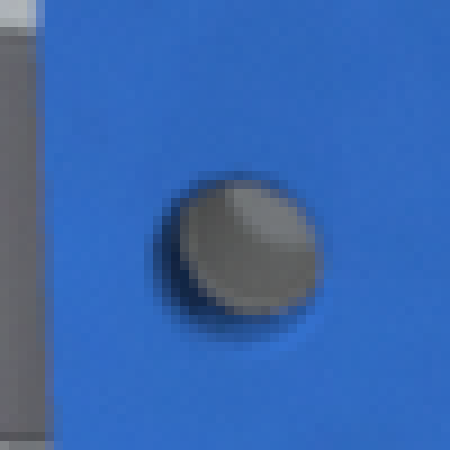

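Run:
```python
from h import *
d=grab('scene');w=grab('wrist');p,R,s=tool()
A=onz(w,(220.0,123.2),.0465);B=onz(d,(254.5,158.9),.0465)
print(A,B,RJ.T@(A-JIG),RJ.T@(B-JIG)); tip=p+R@[.006,-.0005,.010]
T=A.copy();T[2]=.062;print(R.T@(T-tip))
```

```text
[ 0.4915 -0.11    0.0465] [ 0.4893 -0.1078  0.0465] [-0.0512 -0.0021  0.0465] [-0.0538 -0.0005  0.0465]
[ 0.0091 -0.0268 -0.073 ]
```

Request:
apply_moves([
  [0,-0.014,-0.037,0],
  [0,-0.013,-0.036,0],
  [0,0,0,0],
])

```text
t: 23.98
position: [0.4941, -0.0976, 0.0759]
eef_rot: [1.283, 1.016, -1.417]
force: [-0.3, 0.0, -0.2]
finger_gap: 0.0216
```

```bash
python3 st.py 27; python3 hole.py .062 .006 .010
python3 - <<'E'
from h import *
d=grab('scene');im=cv2.cvtColor(d['pixels'],cv2.COLOR_RGB2BGR)
a=cv2.resize(im[110:185,215:275],None,fx=8,fy=8,interpolation=cv2.INTER_CUBIC)[:600]
w=cv2.imread('pics/w27.png');b=cv2.resize(w[195:345,210:300],None,fx=3.5,fy=4,interpolation=cv2.INTER_CUBIC)
c=np.zeros((600,800,3),np.uint8);c[:a.shape[0],:480]=a;c[:,480:480+b.shape[1]]=b
cv2.imwrite('pics/x27.png',c)
E
```

```text
23.98 [ 0.4941 -0.0976  0.0759] F [-0.3137  0.0486 -0.1817] gap 0.021583589925968896 j [-0.3584  0.047   2.018  -0.1218  1.0524 -0.0806] tx [-0.0116 -0.1084 -0.994 ] jig [-0.0517  0.0106  0.0759] yaw -102.5693439367487
tip [ 0.4923 -0.1098  0.0718] jig [-0.0504 -0.0017  0.0718] H [ 0.4912 -0.1078  0.062 ] delta tool [ 0.0095 -0.0017 -0.0028]
```

View pics/x27.png

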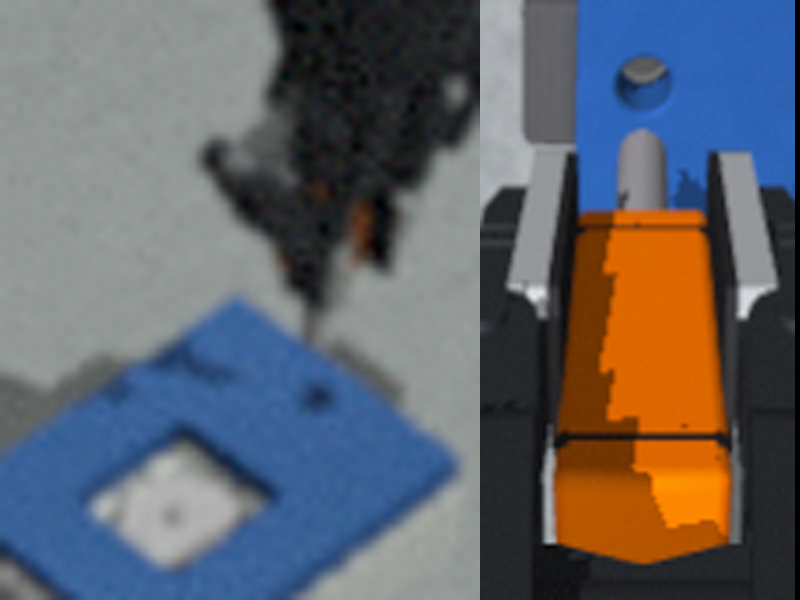

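Run:
```python
from h import *
d=grab('scene');w=grab('wrist');p,R,s=tool()
A=onz(w,(256.2,215.3),.0465); B=onz(d,(254.4,159.1),.0465)
print('holeW',A,'holeS',B,'toolW',R.T@(A-p),'toolS',R.T@(B-p))
X,e=tri(w,(256.3,228.5),d,(215+310/8-.4,110+340/8-.4)); print('tip',X,e,R.T@(X-p))
for z in (.06,.065,.07,.075):
    print(z,onz(d,(253.3,151.6),z),onz(w,(256.3,228.5),z), proj(d,[*B[:2],z]),proj(w,[*A[:2],z]))
```

```text
holeW [ 0.4925 -0.1137  0.0465] holeS [ 0.4901 -0.1076  0.0465] toolW [ 0.0316 -0.0002  0.0102] toolS [ 0.031  -0.0039  0.0048]
tip [ 0.4932 -0.1088  0.0756] 0.0004756924554566764 [ 0.0021 -0.0001  0.0085]
0.06 [ 0.4781 -0.1183  0.06  ] [ 0.4914 -0.1181  0.06  ] [[254.3884 155.6671]] [[256.4605 223.6164]]
0.065 [ 0.4824 -0.1157  0.065 ] [ 0.492  -0.1151  0.065 ] [[254.384  154.3825]] [[256.5646 226.941 ]]
0.07 [ 0.4867 -0.1131  0.07  ] [ 0.4926 -0.112   0.07  ] [[254.3796 153.0907]] [[256.6733 230.4114]]
0.075 [ 0.491  -0.1105  0.075 ] [ 0.4932 -0.109   0.075 ] [[254.3752 151.7918]] [[256.7869 234.0372]]
```

Request:
apply_moves([
  [0.012,-0.0015,0,0],
  [0.006,0,-0.001,0],
  [0,0,0,0],
])

```text
t: 24.6
position: [0.4936, -0.1026, 0.0573]
eef_rot: [1.288, 1.011, -1.421]
force: [-0.4, -0.3, -1.7]
finger_gap: 0.0214
```

```bash
cat > xx.py <<'E'
from h import *
import sys
n=sys.argv[1]
p,R,s=tool(); print(round(s['t'],2),p,'F',s['force'],'gap',s['finger_gap'],'tx',R[:,0],'jig',RJ.T@(p-JIG))
d=grab('scene');w=grab('wrist');im=cv2.cvtColor(d['pixels'],cv2.COLOR_RGB2BGR)
a=cv2.resize(im[120:180,225:285],None,fx=8,fy=10,interpolation=cv2.INTER_CUBIC)[:600]
w=cv2.cvtColor(w['pixels'],cv2.COLOR_RGB2BGR);b=cv2.resize(w[195:345,210:300],None,fx=3.5,fy=4,interpolation=cv2.INTER_CUBIC)
c=np.zeros((600,800,3),np.uint8);c[:a.shape[0],:480]=a;c[:,480:480+b.shape[1]]=b
cv2.imwrite('pics/x%s.png'%n,c)
E
python3 xx.py 28
```

```text
24.6 [ 0.4936 -0.1026  0.0573] F [-0.4498 -0.3407 -1.711 ] gap 0.021389937715142523 tx [-0.0108 -0.1093 -0.994 ] jig [-0.051   0.0056  0.0573]
```

View pics/x28.png

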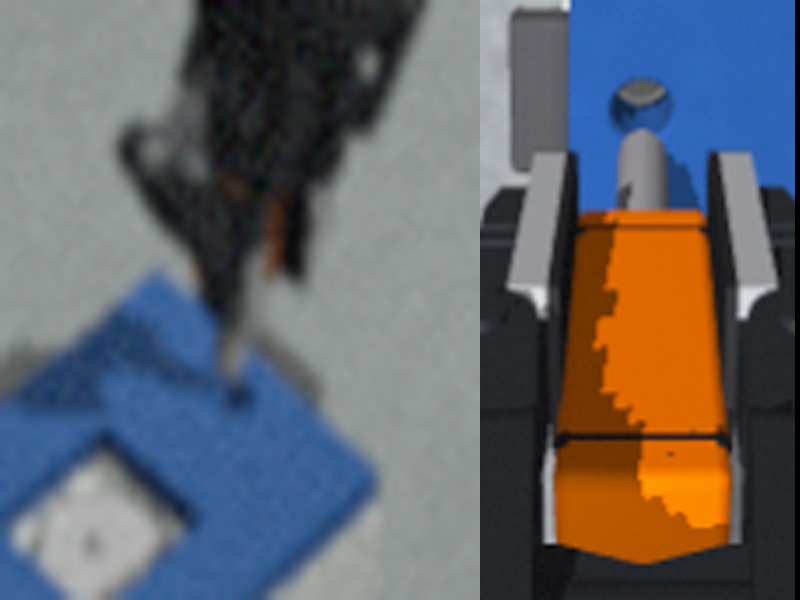

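Both views put the tip over the hole: wrist tip at row 227.5 against hole axis at 227, and scene 0.75 px off. Lowering gently.

Request:
apply_moves([
  [0.006,0,-0.0006,0],
  [0.005,0,-0.0005,0],
  [0.004,0,-0.0004,0],
])

```text
t: 25.08
position: [0.4948, -0.1026, 0.0427]
eef_rot: [1.289, 1.01, -1.419]
force: [-1.6, 3.1, 1.9]
finger_gap: 0.0215
```

```bash
python3 xx.py 29
```

```text
25.07 [ 0.4948 -0.1026  0.0427] F [-1.611   3.0849  1.8768] gap 0.02152906586371447 tx [-0.0086 -0.1093 -0.994 ] jig [-0.0498  0.0059  0.0427]
```

View pics/x29.png

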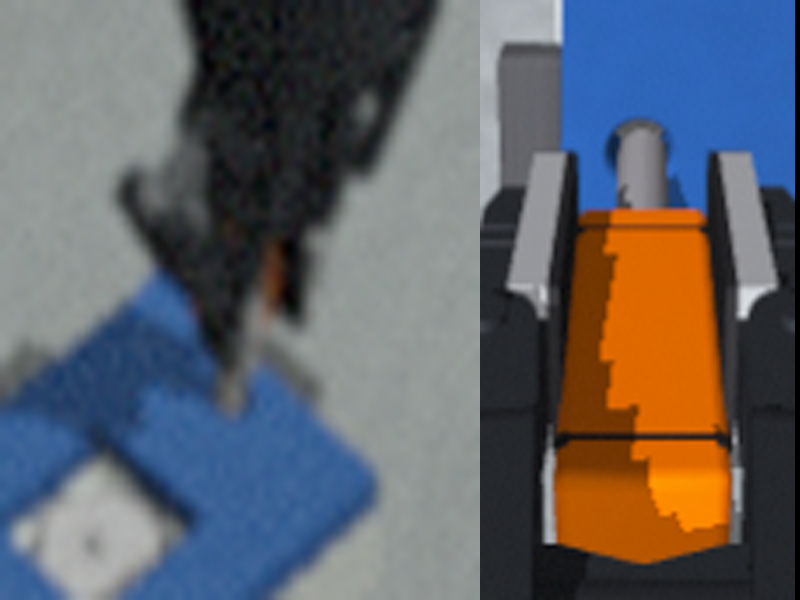

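The tip is in the hole, with only a small side force. Continuing down with slight centring.

Request:
apply_moves([
  [0.004,-0.001,-0.0012,0],
  [0.004,-0.0005,-0.0008,0],
  [0.004,0,-0.0004,0],
])

```text
t: 25.55
position: [0.4937, -0.1015, 0.0295]
eef_rot: [1.288, 1.009, -1.419]
force: [0.6, 0.1, 0.2]
finger_gap: 0.0215
```

```bash
python3 xx.py 30
```

```text
25.55 [ 0.4937 -0.1015  0.0295] F [0.6097 0.1035 0.1927] gap 0.02146187292244062 tx [-0.0082 -0.1106 -0.9938] jig [-0.0512  0.0067  0.0295]
```

View pics/x30.png

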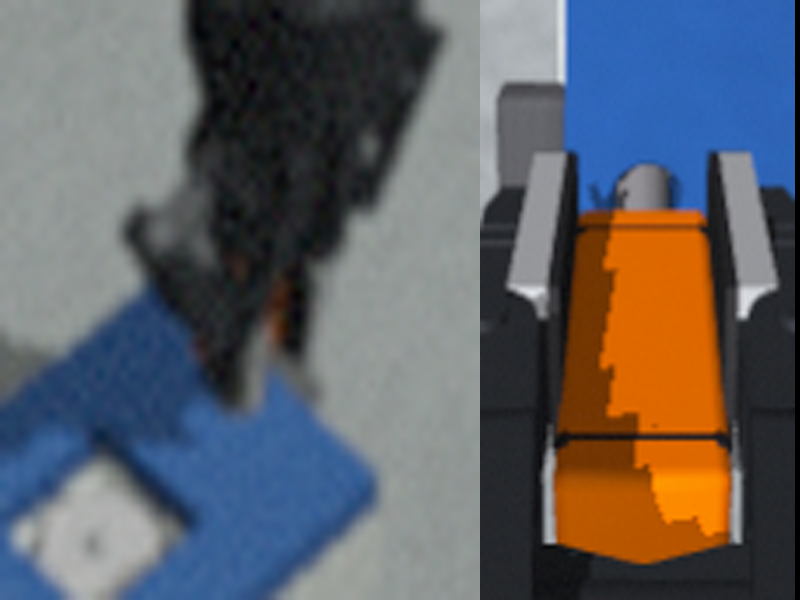

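Request:
apply_moves([
  [0.004,0,-0.0005,0],
  [0.004,0,-0.0005,0],
  [0.003,0,-0.0003,0],
])

```text
t: 26.02
position: [0.4938, -0.1015, 0.0177]
eef_rot: [1.288, 1.009, -1.419]
force: [-0.8, 1.2, -1.3]
finger_gap: 0.0213
```

Request:
apply_moves([
  [0.003,0,-0.0003,0],
  [0.002,0,-0.0002,0],
])

```text
t: 26.28
position: [0.4938, -0.1016, 0.0122]
eef_rot: [1.288, 1.009, -1.419]
force: [-0.5, -0.3, -1.2]
finger_gap: 0.0212
```

```bash
python3 xx.py 31; python3 st.py 31
```

```text
26.27 [ 0.4938 -0.1016  0.0122] F [-0.5382 -0.2823 -1.1678] gap 0.02121503552994205 tx [-0.0087 -0.1104 -0.9938] jig [-0.051   0.0066  0.0122]
26.38 [ 0.4939 -0.1016  0.0122] F [ 0.9663 -0.1445 -1.3021] gap 0.02103476958559722 j [-0.3657  0.1586  2.0383 -0.1342  0.9174 -0.0612] tx [-0.0087 -0.1104 -0.9938] jig [-0.051   0.0066  0.0122] yaw -102.90654307957527
```

View pics/x31.png

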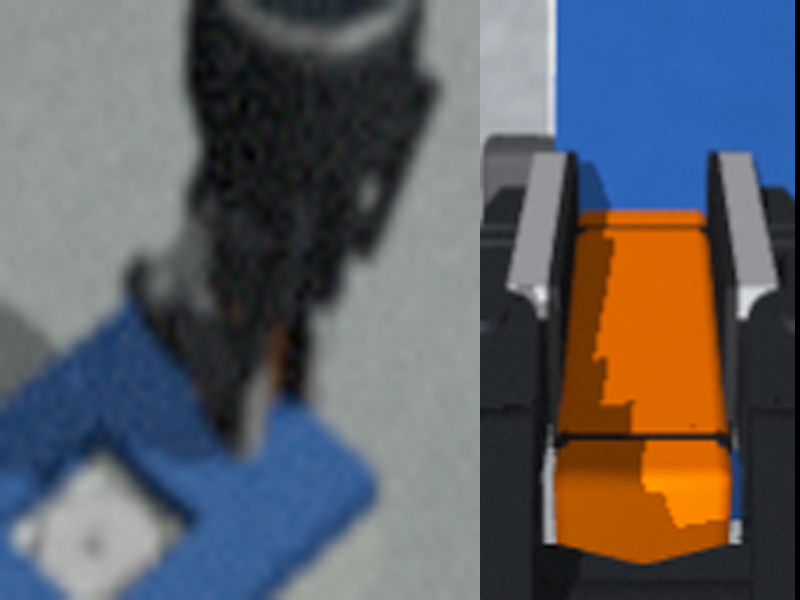

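Request:
apply_moves([
  [0.002,0,-0.0002,0],
  [0.002,0,-0.0002,0],
])

```text
t: 26.72
position: [0.4942, -0.1018, 0.0116]
eef_rot: [1.286, 1.01, -1.421]
force: [-11.3, 4.7, 22.5]
finger_gap: 0.0215
```

```bash
python3 xx.py 32
python3 - <<'E'
from h import *
w=grab('wrist','w32.png');d=grab('top')
im=cv2.cvtColor(d['pixels'],cv2.COLOR_RGB2BGR);cv2.imwrite('pics/t32.png',cv2.resize(im[150:250,220:340],None,fx=5,fy=5,interpolation=cv2.INTER_CUBIC))
E
```

```text
26.73 [ 0.4942 -0.1018  0.0116] F [-11.3225   4.6513  22.4776] gap 0.02148761376737752 tx [-0.0113 -0.1107 -0.9938] jig [-0.0506  0.0065  0.0116]
```

View pics/w32.png

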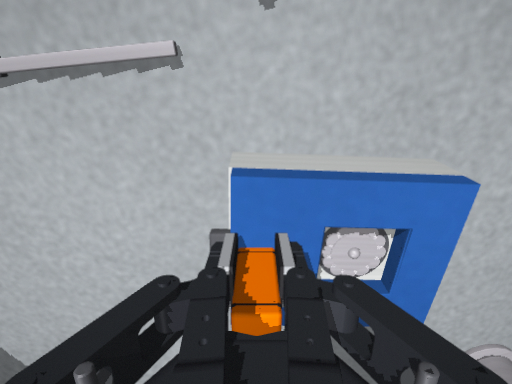

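View pics/x32.png

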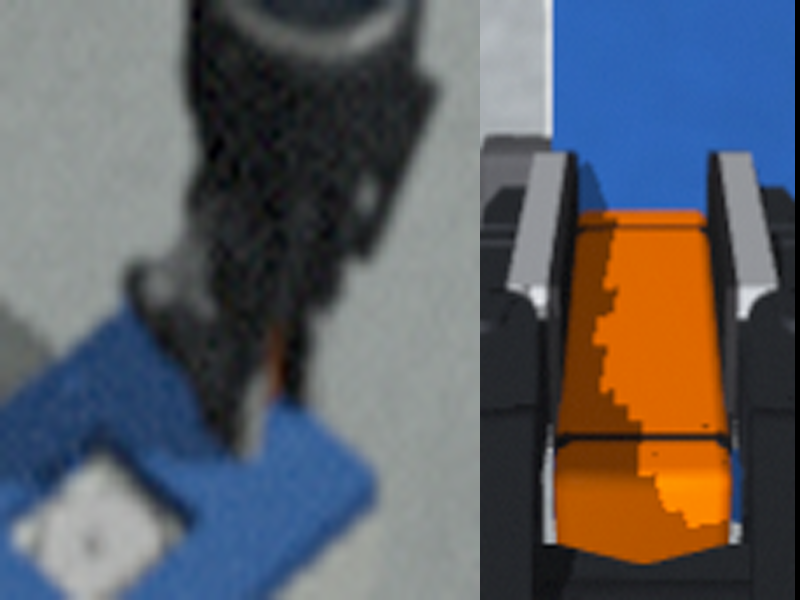

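The shoulder has landed at 22 N. The pads hold only the front ~6.5 mm of the handle, so I'll release, let the pin settle in the hole, and re-grip it centred.

Request:
apply_moves([
  [-0.0015,0,0,0],
  [0,0,0,0],
])

```text
t: 27.18
position: [0.4948, -0.1017, 0.0139]
eef_rot: [1.286, 1.009, -1.42]
force: [0.4, -0.0, -1.4]
finger_gap: 0.0216
```

Request:
apply_moves([
  [-0.001,0,0,0],
  [-0.001,0,0,0],
  [-0.001,0,0,0],
], gripper=0.0)

```text
t: 27.55
position: [0.4947, -0.1014, 0.0166]
eef_rot: [1.286, 1.009, -1.42]
force: [-0.0, -0.6, 0.8]
finger_gap: 0.0423
```

```bash
python3 st.py 33
```

```text
27.55 [ 0.4947 -0.1014  0.0166] F [-0.005  -0.6068  0.7764] gap 0.04228499460825375 j [-0.3641  0.1528  2.0349 -0.1347  0.9278 -0.0603] tx [-0.01   -0.1112 -0.9937] jig [-0.0502  0.007   0.0166] yaw -102.90338495528601
```

View pics/w33.png

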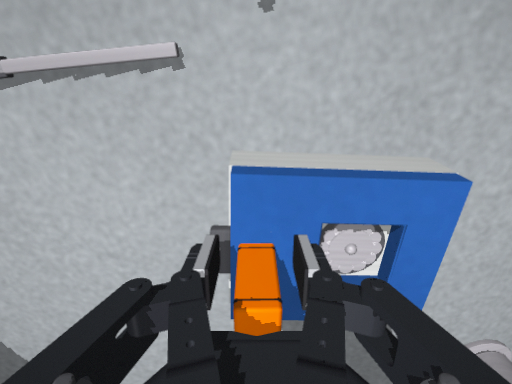

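View pics/c33.png

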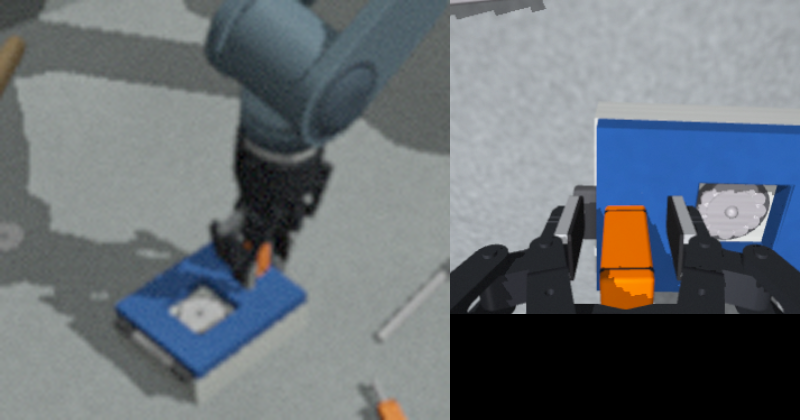

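Request:
apply_moves([
  [0,0.0005,0.007,0],
  [0.002,0,0.007,0],
  [0,0,0,0],
])

```text
t: 28.02
position: [0.4919, -0.1165, 0.0162]
eef_rot: [1.286, 1.009, -1.42]
force: [-0.1, 0.2, -0.4]
finger_gap: 0.0428
```

```bash
python3 st.py 34
```

```text
28.02 [ 0.4919 -0.1165  0.0162] F [-0.0976  0.2046 -0.4306] gap 0.04281457852028179 j [-0.3948  0.1525  2.0361 -0.1341  0.9233 -0.0908] tx [-0.0098 -0.1115 -0.9937] jig [-0.0491 -0.0083  0.0162] yaw -102.91500649734776
```

View pics/w34.png

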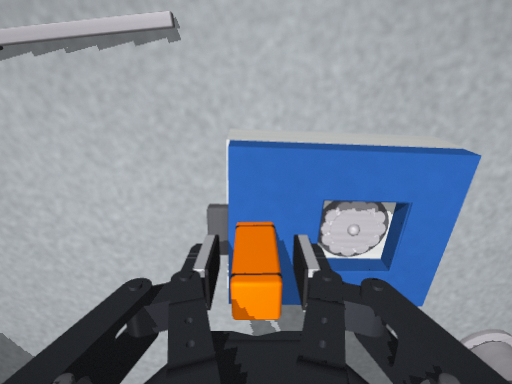

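The pin is upright in the hole and centred between the pads (handle columns 231–281, pads 207–305). Closing.

Request:
apply_moves([
  [0,0,0,0],
  [0,0,0,0],
  [0,0,0,0],
  [0,0,0,0],
], gripper=1, force=60)

```text
t: 28.62
position: [0.4921, -0.1161, 0.0164]
eef_rot: [1.285, 1.009, -1.42]
force: [-0.3, -0.1, 1.1]
finger_gap: 0.0212
```

Request:
apply_moves([
  [0.0015,0,-0.0001,0],
  [0,0,0,0],
])

```text
t: 28.88
position: [0.4923, -0.1161, 0.0165]
eef_rot: [1.285, 1.01, -1.42]
force: [0.3, 0.2, -0.9]
finger_gap: 0.0213
```

```bash
python3 st.py 35; python3 xx.py 35
```

```text
28.88 [ 0.4923 -0.1161  0.0165] F [ 0.2744  0.245  -0.8717] gap 0.021333208497201633 j [-0.3932  0.1532  2.0347 -0.1349  0.9251 -0.0903] tx [-0.0108 -0.1118 -0.9937] jig [-0.0489 -0.0078  0.0165] yaw -102.83757858477485
28.98 [ 0.4923 -0.1161  0.0164] F [-1.3958  0.1689  3.3136] gap 0.021381558815235794 tx [-0.0106 -0.1118 -0.9937] jig [-0.0488 -0.0078  0.0164]
```

View pics/w35.png

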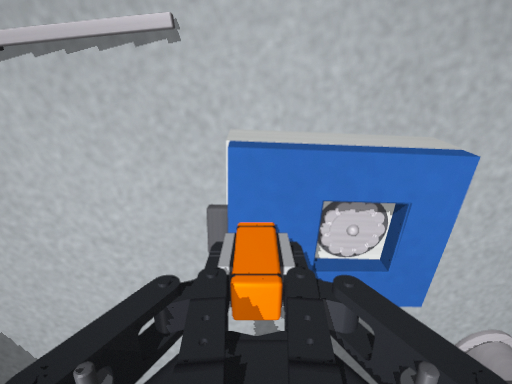

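Request:
apply_moves([
  [0.003,0,-0.0003,0],
])

```text
t: 29.2
position: [0.4924, -0.1162, 0.016]
eef_rot: [1.283, 1.012, -1.423]
force: [-16.9, 7.9, 42.3]
finger_gap: 0.0215
```

```bash
cat > f.py <<'E'
from h import *
for i in range(4):
    s=observe();print(round(s['t'],3),s['position'],s['force'],s['wrist_torque'],s['finger_gap']);grab('top')
E
python3 f.py
```

```text
29.2 [ 0.4924 -0.1162  0.016 ] [-16.8974   7.8514  42.3117] [ 0.9293  3.1979 -0.2996] 0.021522404400203192
29.25 [ 0.4923 -0.1162  0.0161] [-12.3078   5.4969  25.9359] [ 0.6505  2.3169 -0.1973] 0.021562755708499852
29.3 [ 0.4924 -0.1162  0.0161] [-12.4264   5.7279  27.9024] [ 0.6414  2.2896 -0.1917] 0.021491580496379687
29.35 [ 0.4924 -0.1162  0.0161] [-11.7496   6.074   26.5294] [ 0.674   2.325  -0.2213] 0.02123125209853093
```

Request:
apply_moves([
  [0.0012,-0.0004,0,0],
])

```text
t: 29.52
position: [0.4923, -0.1161, 0.0163]
eef_rot: [1.283, 1.012, -1.423]
force: [-1.9, 2.5, 5.1]
finger_gap: 0.0211
```

```bash
python3 f.py
```

```text
29.525 [ 0.4923 -0.1161  0.0163] [-1.8604  2.5186  5.1231] [ 0.3377  0.4037 -0.0386] 0.021075845450636926
29.575 [ 0.4923 -0.1162  0.0162] [-5.3366  2.8348 14.4907] [ 0.4765  0.9986 -0.1522] 0.021489067340748926
29.625 [ 0.4923 -0.1162  0.0162] [-4.7769  3.4862 14.6595] [ 0.4273  0.9471 -0.0593] 0.020983788913564554
29.675 [ 0.4923 -0.1161  0.0162] [-3.745   3.8434 12.9933] [ 0.4727  1.0216 -0.0266] 0.021682679257329987
```

Steady at about 13–14 N. Before handing in, I'll check that everything is seated and that the bystanders haven't moved.

Run:
```python
from h import *
d=grab('scene','s40.png');t=grab('top','t40.png')
a=cv2.imread('pics/top0.png').astype(int);b=cv2.imread('pics/t40.png').astype(int)
for n,(x0,y0,x1,y1) in dict(jar=(238,128,256,148),spool=(334,148,358,172),dish=(134,142,162,168),hammer=(372,212,412,284),tweez=(229,222,242,264),small=(214,190,234,208),yellow=(218,160,234,178),white=(158,205,180,230)).items():
    for dy,dx in [(0,0)]:
        print(n,np.abs(a[y0:y1,x0:x1]-b[y0:y1,x0:x1]).mean().round(1))
im=cv2.imread('pics/s40.png');cv2.imwrite('pics/s40c.png',cv2.resize(im[110:210,190:290],None,fx=6,fy=6,interpolation=cv2.INTER_CUBIC))
s=observe();print(s['t'],s['position'],s['force'],s['finger_gap'])
```

```text
jar 8.6
spool 7.2
dish 8.4
hammer 23.2
tweez 24.5
small 6.4
yellow 7.1
white 8.0
29.825 [ 0.4923 -0.1162  0.0162] [-5.2383  3.6016 13.6188] 0.021370815867361236
```

View pics/s40.png

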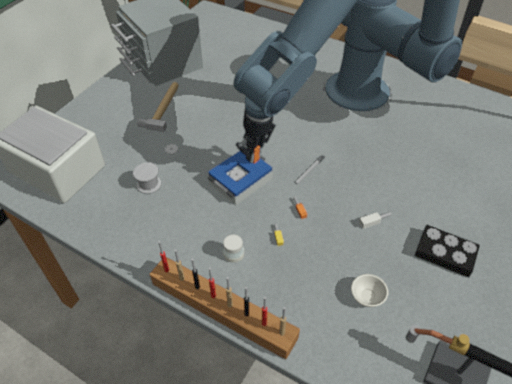

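View pics/s40c.png

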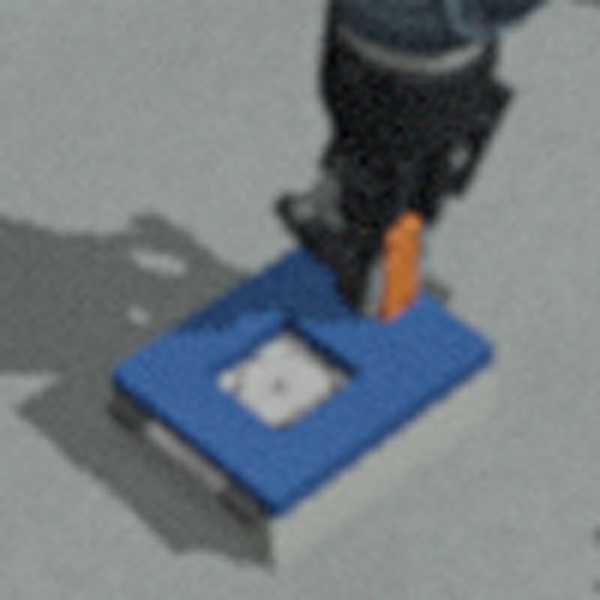

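Run:
```python
from h import *
d=grab('scene');p,R,s=tool();H=JIG+RJ@[-.052,0,.0465]
q=lambda v:((v-np.array([190,110])+.4)*6).round()
yz=R[:,1]*[1,1,0];zz=R[:,2]*[1,1,0]
for dz in (0,.003,.006): print(dz,[q(proj(d,H+.011*a*yz+.011*b*zz+[0,0,dz]))[0].tolist() for a,b in ((1,1),(1,-1),(-1,-1))])
print('top',[q(proj(d,H+.011*a*yz+.011*b*zz+[0,0,.052]))[0].tolist() for a,b in ((1,1),(1,-1),(-1,-1))])
s=observe();print(s['t'],s['force'])
```

```text
0 [[354.0, 299.0], [388.0, 323.0], [421.0, 298.0]]
0.003 [[354.0, 295.0], [388.0, 318.0], [421.0, 293.0]]
0.006 [[354.0, 290.0], [388.0, 314.0], [421.0, 288.0]]
top [[352.0, 218.0], [388.0, 242.0], [422.0, 217.0]]
29.875 [-5.184   3.6996 13.4927]
```

Run:
```python
from h import *
print(manip.sign_off()); s=observe();print(s['t'],s['force'],s['finger_gap'])
```

```text
the job is handed in; nothing more can be done
None
the job is handed in; nothing more can be done
```

I swung the blue lid fully shut, then put the large orange pin through both halves, handed in at about 29.9 s. The gripper was still holding the handle and pressing it down. Sign-off gives no verdict.

**How it went**
- **Lid:** the fingertips slid into the lid's window partway through the swing. I lifted out, moved to the solid bar and pressed until it was shut.
- **Pin:** the moves can't tilt the tool on command. I levered the pin up on the lid's edge, then finished it against the jig's right side wall before inserting it. Once it stood in the hole I let go briefly to re-grip the handle centred.

**Last checks**
- **Lid shut:** right after I shut it, its corners in the scene view were within 1–2 px of where a shut lid should appear.
- **Handle seated:** its lower corners are within about 3 px (2 mm) of flat on the lid in the enlarged scene view.
- **Push and grip:** the downward push is steady at about 13.5 N, a little over the 10 N asked. There is also about 6 N sideways. The gap is 21.4 mm with a 60 N grip setting.
- **Other things:** the bystanders I compared (jar, spool, dish, tweezers, hammer) and the other pins look unmoved. The top-view comparison was inconclusive for the hammer and tweezers, probably because of the arm or its shadow. Both are where they were in the scene view.

**What disagreed**
- **Fingertip position:** the shut fingertips are about 36–40 mm behind the reported TCP, not at it, so I worked from camera and contact measurements.
- **Hole position:** up close, the wrist and scene cameras differed by up to 6 mm on where the hole was; I went by how tip and hole lined up in each view.
- **Tool tilt:** the tool ended about 6° off vertical from pushing against the jig; the pin itself stood upright.
- **Peak force:** the wrist force briefly reached about 56 N while shutting the lid, and about 46 N in the last press. Both are under the 120 N wrist limit. They came from the fingertips and the held pin; I saw no sign of the gripper's body touching anything.

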